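Erect the fold-up tray and lay the spatulas in it

ROBOT

A 6-joint arm with a two-finger parallel gripper is mounted at the origin on the work surface. World frame = base frame: x ahead of the robot, y to its left, z up, the work surface at z = 0. Lengths are in m, angles in rad, forces in N, time in s.
With the tool pointing down it reaches from about 0.275 to 0.975 m from the base axis. Payload 8.4 kg.
Tool frame: the origin (TCP) lies at the very end of the fingers, on their centre line; the grasp point (between the pads) lies robot.grip_point_offset behind it (robot.grip_point_offset is the distance from the TCP to the grasp point, in m); z points along the fingers, y is the line along which they close (so a half turn about z gives the same grasp; the last joint's range is limited). The gripper opens to 92 mm and grips with 3 to 60 N. Pads are 20 mm wide; open, the fingers measure 128 mm over their backs; the gripper's body (75 mm by 189 mm) begins 69 mm behind the grasp point.
Start: joints at [-1.264, 0.353, 1.633, -0, 1.155, -0.002], TCP at [0.19, -0.595, 0.186] pointing down, gripper open.
Joint ranges: [-2.63, 2.63], [-0.92, 2.1], [0.06, 2.66], [-1.3, 4.44], [0, 2.69], [-3.02, 3.02]. Speed limits (rad/s): [2.22, 2.22, 2.79, 3.14, 3.14, 3.14].

INTERFACE

Orientations are given as a rotation vector (axis times angle).
In Python, from plant import robot gives the robot as it stands. The module is installed in compiled form; this text tells all that it offers.
- The arm moves only by the tool apply_moves, never from a script. Its argument "motion" is a list that holds one entry, the list of rows, each a list of 5 numbers: the shift along the world's x, y, z in m, then the turn about the world's z in degrees, then the opening, from 0 (shut) to 1 (fully open). A call has exactly 10 rows; each row is the pose to reach, as a shift and turn from the pose commanded when the call began; what a row does not reach only later rows make up. A row lasts 1/12 s, in which the tool goes at most 41.7 mm and 7.16 degrees, less where a joint would pass 70% of its speed; a pose out of reach is approached as far as the arm can. A call with a gripper value outside its range is refused whole. The fingers move at their own pace and stop on an object; the grip force is fixed at half the most. Time passes only in rows, so rows that repeat a pose let the fingers close, or fill a call up. It gives the time, the measured TCP pose, the force, the opening and the grip force at its end, in the units of the state.
- robot.sense(): the state, without advancing time (a new reading comes with each control period).
- robot.camera(name): name is "side" or "top"; returns the picture (400x640x3 uint8, blue, green, red); there is no depth.
- robot.camera_info(name): a dict with "camera_matrix" (3x3 intrinsics, pixels), "k1" (the pictures are not rectified: a ray, as slopes to the right and down, at radius r is drawn at 1 + k1 r^2 times it, then the intrinsics apply), "extrinsics" (4x4, takes a point from camera to world coordinates). Camera axes: x right, y up, looking along -z (the intrinsics and any distortion apply to the point x, -y, -z); pixel columns grow to the right and rows downward; lengths in m; the calibration is good to about 2 mm. A picture is of the moment at which its call begins. camera_info takes no time and is no camera call.
- robot.close_job(): hands the job in; it is judged then, once.
The state is a dict: "t": time; "q": joint angles; "dq": joint speeds; "effort": joint torques, N m; "tcp_pos": TCP position; "eef_rot": TCP orientation; "ft_force": force on the tool from outside, world axes, zero at the start; "wrist_torque": the same for the moment, N m; "gripper_width": opening from 0.0 (shut) to 1.0 (fully open); "gripper_force": force on a finger pad.
Only numpy, scipy, OpenCV 4.12 (cv2) and the standard library are available. Lean on these libraries where they do the work, as an engineer would, in place of code of your own. Each camera call takes 0.05 s, during which the arm holds its last target. There are 200 camera calls.

TASK

Take the sample jar off the folded-out grey tray and stand it upright on the cork mat, then raise the tray's four hinged walls upright, and only then lay every spatula flat on the tray's floor, lengthwise and not one on another, all with their blades towards the end wall that has the slot. Do not tip the jar over or drop the spatulas from a height, leave the walls standing, and leave the beaker and the other small vial alone.

Things in the scene. Friction and masses are not known exactly. Their poses are not given: they have to be found in the camera images.
- tray_floor (a point): Centre of the upper face of the floor of the grey plastic fold-up tray. The floor is a plate fixed to the bench, 210 mm (x) by 190 mm (y), 5 mm thick, so this point is 5 mm above the bench. +x points to the end whose wall has a slot in it; +y is the left side. Each of its four edges carries a hinged wall that starts folded outwards.
- end_slot (a joint): Hinge of the slotted end wall, at the tray's +x end (hinge line x = +105 mm, level with the floor's upper face). 0 = folded flat outwards, 1.57 = upright, stop 1.6. All walls are 40 mm high, 4 mm thick (outside the hinge line when upright), and stay where left (hinge friction 0.06 N m). This one is 186 mm long with a 70 by 14 mm slot in its middle, 14 to 28 mm from the hinge.
- end_plain (a joint): Hinge of the plain end wall at the tray's -x end (hinge line at x = -105 mm), 186 mm long; same values.
- side_left (a joint): Hinge of the side wall at the tray's +y side (hinge line at y = +95 mm), 210 mm long; same values.
- side_right (a joint): Hinge of the side wall at the tray's -y side (hinge line at y = -95 mm), 210 mm long; same values.
- end_slot_edge (a point): Middle of the free edge of wall end_slot, 40 mm from its hinge, half-way through its thickness.
- end_plain_edge (a point): Middle of the free edge of wall end_plain, 40 mm from its hinge, half-way through its thickness.
- side_left_edge (a point): Middle of the free edge of wall side_left, 40 mm from its hinge, half-way through its thickness.
- side_right_edge (a point): Middle of the free edge of wall side_right, 40 mm from its hinge, half-way through its thickness.
- jar_mid (a point): Centre, half-way up, of a small round sample jar, translucent with a white cap, 60 mm high, 40 mm across (cap 42 mm), 60 to 130 g. It starts standing on the tray floor; z is its upright axis.
- mat_top (a point): Centre of the upper face of a flat brown cork mat, 90 by 90 mm, 6 mm thick, fixed on the bench.
- spat1_grip (a point): Lab spatula 150 mm long, 35 g, lying flat (may be absent): black bar handle 100 x 11 mm, 10 mm thick, steel neck, flat steel blade 18 mm wide, 3 mm thick. The point is in the handle near its balance, half-way up; +x points to the blade, whose tip is 95 mm away, the butt 55 mm the other way.
- spat1_blade (a point): Tip of that spatula's blade.
- spat2_grip (a point): Another such spatula (may be absent). The point is in the handle near its balance, half-way up; +x points to the blade, whose tip is 95 mm away, the butt 55 mm the other way.
- spat2_blade (a point): Tip of that spatula's blade.
- spat3_grip (a point): Another such spatula (may be absent). The point is in the handle near its balance, half-way up; +x points to the blade, whose tip is 95 mm away, the butt 55 mm the other way.
- spat3_blade (a point): Tip of that spatula's blade.
- spat4_grip (a point): Another such spatula (may be absent). The point is in the handle near its balance, half-way up; +x points to the blade, whose tip is 95 mm away, the butt 55 mm the other way.
- spat4_blade (a point): Tip of that spatula's blade.
- beaker_rim (a point): Centre of the mouth of a glass beaker 75 mm high, 70 mm across, standing beyond the work; leave alone.
- vial: A closed vial with a white cap, 70 mm high, 34 mm across, origin under its centre; leave alone.

How it is judged:
On the way, in this order (a step that is already met when the one before it is completed fails the run):
1. the jar stands on the mat, released (horizontal distance between jar_mid and mat_top below 0.03 m and angle between jar_mid's own z axis and vertical below 0.1 rad and height (world z) of jar_mid below 0.042 m and contact force between the fingers and jar below 0.05 N), for 0.2 s.
2. all four walls of the tray are upright (value of joint each of end_slot, end_plain, side_left, side_right above 1.4 rad), for 0.2 s.
3. every spatula lies flat in the tray, lengthwise, blade towards the slotted end (y of spat1_grip in the frame of tray_floor between -0.092 and 0.092 m and x of spat1_blade in the frame of tray_floor between 0.03 and 0.11 m and angle between the x axis of each of spat1_grip, spat2_grip, spat3_grip, spat4_grip and the x axis of tray_floor, either way round below 0.26 rad and z of each of spat1_grip, spat2_grip, spat3_grip, spat4_grip in the frame of tray_floor below 0.01 m and angle between each of spat1_grip, spat2_grip, spat3_grip, spat4_grip's own z axis and vertical below 0.08 rad and contact force between the fingers and spat1 below 0.05 N and y of spat2_grip in the frame of tray_floor between -0.092 and 0.092 m and x of spat2_blade in the frame of tray_floor between 0.03 and 0.11 m and contact force between the fingers and spat2 below 0.05 N and y of spat3_grip in the frame of tray_floor between -0.092 and 0.092 m and x of spat3_blade in the frame of tray_floor between 0.03 and 0.11 m and contact force between the fingers and spat3 below 0.05 N and y of spat4_grip in the frame of tray_floor between -0.092 and 0.092 m and x of spat4_blade in the frame of tray_floor between 0.03 and 0.11 m and contact force between the fingers and spat4 below 0.05 N), for 0.2 s.
At the end, for the whole second after the job is handed in: Jar upright on the mat, centres within 30 mm; all four walls past 1.4 rad; every spatula flat on the tray floor inside the walls, within 0.26 rad of lengthwise, blade tip over 30 mm past the middle towards the slotted end; all released and at rest (all of step 2 and all of step 3 and horizontal distance between jar_mid and mat_top below 0.03 m and angle between jar_mid's own z axis and vertical below 0.1 rad and height (world z) of jar_mid below 0.042 m and linear speed of each of spat1, spat2, spat3, spat4, jar below 0.02 m/s); the robot touches nothing.
It fails at once if the jar is tipped over (angle between jar_mid's own z axis and vertical above 0.7 rad).
It fails at once if a bystander (beaker or vial) is moved by more than 30 mm (distance of any of beaker_rim, vial from where it was at the start of the episode above 0.03 m).
It fails at once if a spatula is dropped from a height ((height (world z) of spat1_grip above 0.06 m and linear speed of spat1 above 0.5 m/s and contact force between the fingers and spat1 below 0.02 N) or (height (world z) of spat2_grip above 0.06 m and linear speed of spat2 above 0.5 m/s and contact force between the fingers and spat2 below 0.02 N) or (height (world z) of spat3_grip above 0.06 m and linear speed of spat3 above 0.5 m/s and contact force between the fingers and spat3 below 0.02 N) or (height (world z) of spat4_grip above 0.06 m and linear speed of spat4 above 0.5 m/s and contact force between the fingers and spat4 below 0.02 N)).
Of spat1, spat2, spat3, spat4 only 3 to 4 are there at a start; the rules pass over those that are not, and their reading is None.
At some moment in a run one of spat1, spat2, spat3, spat4 may be knocked a few centimetres aside while the robot is not near it.
It also fails if it takes over 210 s, if anything falls off the work surface, if the arm or the gripper's body presses on something with over 40 N, if the wrist force passes 120 N, or if a joint passes its speed limit or range.

## Working session

There is one attempt and no reset: what is moved stays moved. The work goes in short steps, Python scripts to look and compute and a tool call to move; the robot and the scene stay as the last step left them, time stands still between calls to the robot, and variables do not carry over. Pictures are saved under pics/ and viewed, at most 14 in all, crops included, and the job is handed in when it is done.

Besides the shell and the picture viewer there is one more tool, called after "Call:" as name(argument=value, ...) on one line, values as JSON. apply_moves: Moves the arm, as the interface text tells. Its arguments: {"type":"object","properties":{"motion":{"type":"array","items":{"type":"array","items":{"type":"array","items":{"type":"number"}}}}},"required":["motion"]}

```bash
mkdir -p pics; cat > h.py <<'E'
import numpy as np, cv2
from plant import robot
def ray(name,uv):
    i=robot.camera_info(name);K=np.array(i["camera_matrix"]);E=np.array(i["extrinsics"])
    d=np.linalg.solve(K,np.append(uv,1.))[:2]; s=d.copy()
    for _ in range(20): s=d/(1+i["k1"]*(s@s))
    v=E[:3,:3]@np.array([s[0],-s[1],-1.]); return E[:3,3],v
def px(name,uv,z):
    o,v=ray(name,uv); return o+v*(z-o[2])/v[2]
def proj(name,p):
    i=robot.camera_info(name);K=np.array(i["camera_matrix"]);E=np.array(i["extrinsics"])
    c=E[:3,:3].T@(np.array(p)-E[:3,3]); s=np.array([c[0],-c[1]])/-c[2]; s=s*(1+i["k1"]*(s@s)); return (K@np.append(s,1))[:2]
def shot(name,f):
    im=robot.camera(name); cv2.imwrite(f"pics/{f}.png",im); return im
E
python3 - <<'E'
from h import *
for n in("top","side"):
    shot(n,n+"0"); i=robot.camera_info(n); print(n,np.round(np.array(i["camera_matrix"]),1).tolist(),i["k1"],np.round(i["extrinsics"],3).tolist())
print(robot.sense(),robot.grip_point_offset)
E
```

```text
top [[378.0, 0.0, 329.0], [0.0, 378.0, 199.4], [0.0, 0.0, 1.0]] 0.011650367565380616 [[-0.047, 0.969, -0.241, 0.389], [-0.999, -0.047, 0.007, -0.014], [-0.004, 0.241, 0.97, 0.973], [0.0, 0.0, 0.0, 1.0]]
side [[429.8, 0.0, 315.7], [0.0, 429.8, 197.1], [0.0, 0.0, 1.0]] 0.00015316132176019506 [[0.981, 0.073, -0.181, 0.436], [-0.194, 0.462, -0.865, -0.792], [0.021, 0.884, 0.468, 0.51], [0.0, 0.0, 0.0, 1.0]]
{'t': 0.1, 'q': array([-1.26439708e+00,  3.53556639e-01,  1.63404919e+00, -3.14442414e-05,
        1.15521127e+00, -2.35430056e-03]), 'dq': array([ 0.00063343, -0.0019959 , -0.00197223,  0.00291116,  0.00108354,
        0.00032709]), 'effort': array([-5.17999051e-04, -5.94906485e+01, -3.34930122e+01,  6.98573166e-02,
        1.82821741e-02, -1.86396750e-05]), 'tcp_pos': array([ 0.18979163, -0.59498349,  0.18525721]), 'eef_rot': array([-3.10303671e+00, -4.82899124e-01,  3.35794303e-04]), 'ft_force': array([-0.84704793,  0.46719567, -0.30144139]), 'wrist_torque': array([ 0.06801155, -0.00700233, -0.00579721]), 'gripper_force': 0.0, 'gripper_width': 1.0011105293324627} 0.0187
```

View pics/top0.png

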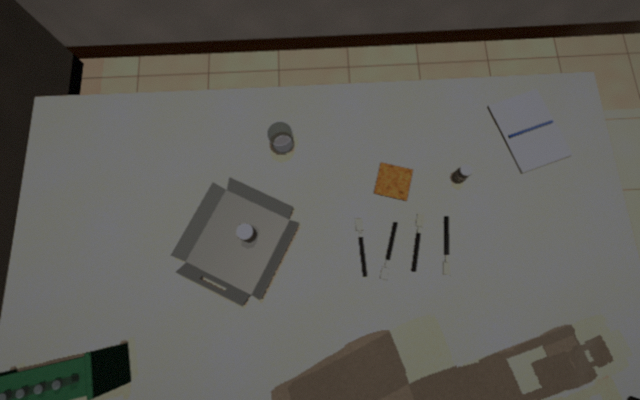

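View pics/side0.png

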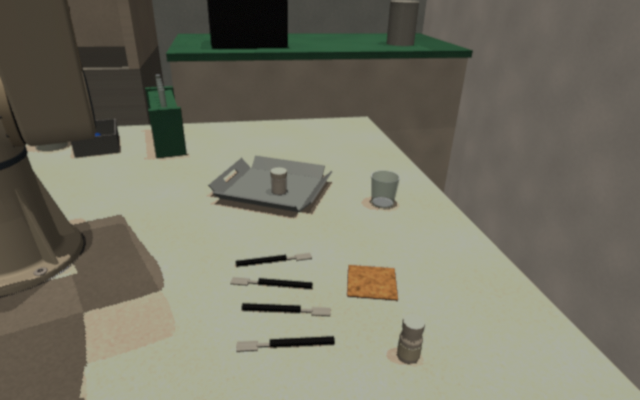

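The top view shows the tray, rotated, near (236,240) with its slotted wall at (215,283). The jar is at (246,232), the cork mat at (394,181), the vial at (460,175) and the beaker at (282,140). Four spatulas lie near (361,250), (389,245), (417,245) and (446,245), with blades alternately up, down, up, down. The side view agrees with this.

```bash
cat >> h.py <<'E'
def cap(c): return c[0] if len(c)==2 else c[1]
def blobs(mask,amin):
    out=[]
    for c in cap(cv2.findContours(mask.astype(np.uint8),cv2.RETR_EXTERNAL,cv2.CHAIN_APPROX_NONE)):
        if cv2.contourArea(c)>=amin: out.append(c)
    return out
def handles(im,name="top",z=.005,roi=None):
    h=cv2.cvtColor(im,cv2.COLOR_BGR2HSV); m=h[...,2]<45
    if roi: 
        k=np.zeros_like(m); x0,x1,y0,y1=roi; k[y0:y1,x0:x1]=1; m&=k
    r=[]
    for c in blobs(m,60):
        w=np.array([px(name,p,z)[:2] for p in c[:,0].astype(float)])
        (cx,cy),(a,b),t=cv2.minAreaRect((w*1000).astype(np.float32))
        L,W=max(a,b),min(a,b); t=np.radians(t if a>b else t+90)
        r.append((cx,cy,L,W,np.degrees(t),c[:,0].mean(0)))
    return r
E
python3 - <<'E'
from h import *
im=cv2.imread("pics/top0.png"); h=cv2.cvtColor(im,cv2.COLOR_BGR2HSV)
for r in handles(im,roi=(340,470,200,290)): print("handle",np.round(r[:5],1),np.round(r[5]))
m=(h[...,0]<20)&(h[...,1]>120)&(h[...,2]>70); m[:, :350]=0; m[:160]=0;m[215:]=0;m[:,430:]=0
c=max(blobs(m,100),key=cv2.contourArea); 
w=np.array([px("top",p,.006)[:2]*1000 for p in c[:,0].astype(float)],np.float32); print("mat",cv2.minAreaRect(w))
for p in [(246,232),(360,225),(384,270),(418,222),(446,268),(215,283),(230,250),(200,220),(150,250),(205,265)]: print(p,h[p[1],p[0]])
cv2.imwrite("pics/tz.png",cv2.resize(im[165:315,160:310],(600,600),interpolation=cv2.INTER_CUBIC))
cv2.imwrite("pics/sz.png",cv2.resize(cv2.imread("pics/side0.png")[140:220,200:340],(800,457),interpolation=cv2.INTER_CUBIC))
E
```

```text
handle [476.2 -98.7  94.2   8.7   2.4] [362. 256.]
handle [ 482.  -235.2   95.6    9.4  167. ] [415. 252.]
handle [ 513.6 -175.9   93.9    8.5  163.3] [391. 240.]
handle [ 521.  -316.7   93.9    7.8  173. ] [446. 235.]
mat ((671.14111328125, -194.41497802734375), (86.13054656982422, 86.74021911621094), 73.59105682373047)
(246, 232) [116  17 120]
(360, 225) [ 34  16 112]
(384, 270) [ 30   2 110]
(418, 222) [ 33  27 112]
(446, 268) [ 33  21 110]
(215, 283) [ 28  30 102]
(230, 250) [ 25  15 100]
(200, 220) [36 17 74]
(150, 250) [ 30  14 112]
(205, 265) [24 13 97]
```

View pics/tz.png

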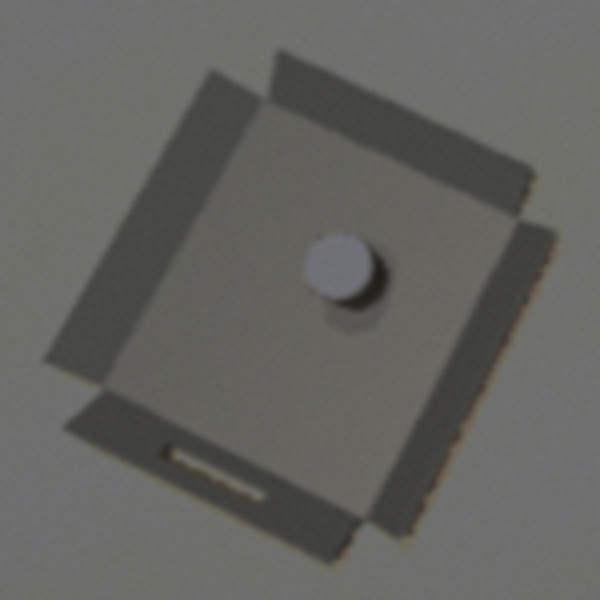

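View pics/sz.png

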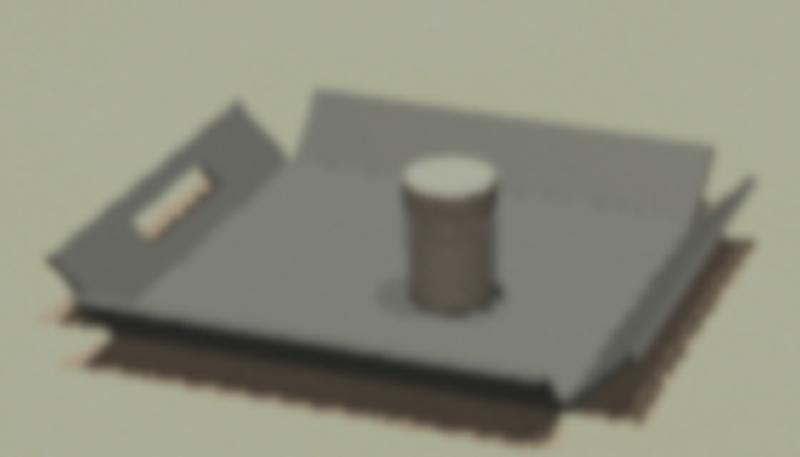

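```bash
cat > t.py <<'E'
from h import *
f=lambda u,v:np.array([(u-1.5)/4+160,(v-1.5)/4+165])
P={k:px("top",f(*p),.005)*1000 for k,p in dict(A=(265,100),B=(520,217),C=(367,519),D=(103,385)).items()}
for a in ("AB","BC","CD","DA"): print(a,np.round(np.linalg.norm(P[a[0]]-P[a[1]]),1))
c=sum(P.values())/4; x=(P["C"]+P["D"]-P["A"]-P["B"]);y=(P["A"]+P["D"]-P["B"]-P["C"])
print("c",c.round(1),"yaw",np.degrees(np.arctan2(x[1],x[0])),np.degrees(np.arctan2(y[1],y[0])), {k:v[:2].round(0).tolist() for k,v in P.items()})
E
cat >> t.py <<'E'
yaw=np.arctan2(x[1],x[0])
# refine both from average
yaw=np.arctan2(x[1]+ -y[0]*1.0, x[0]+y[1]); print("yaw",np.degrees(yaw))
R=np.array([[np.cos(yaw),-np.sin(yaw)],[np.sin(yaw),np.cos(yaw)]])
W=dict(end_slot=((65,430),(332,565),(1,0),105),end_plain=((280,50),(537,172),(-1,0),105),side_left=((212,70),(45,360),(0,1),95),side_right=((555,232),(408,540),(0,-1),95))
for k,(p,q,n,d) in W.items():
    m=(f(*p)+f(*q))/2; best=None
    for a in np.linspace(0,1.6,161):
        loc=np.array(n)*(d+40*np.cos(a)); w=np.append(c[:2]+R@loc,5+40*np.sin(a))/1000
        e=abs(((proj("top",w)-m)*(R@np.array(n))[[1,0]]*-1).sum())
        if best is None or e<best[0]: best=(e,a,w)
    print(k,best[1],best[2].round(4))
g=f(340,267); j=px("top",g,.065)*1000; print("jar top",j.round(1))
E
python3 t.py
```

```text
AB 188.8
BC 210.9
CD 190.3
DA 207.9
c [533.1 216.6   5. ] yaw 151.79620550952276 62.03548019765247 {'A': [669.0, 251.0], 'B': [582.0, 83.0], 'C': [396.0, 182.0], 'D': [486.0, 350.0]}
yaw 149.50990154520062
end_slot 0.72 [0.4167 0.2851 0.0314]
end_plain 0.79 [0.6478 0.149  0.0334]
side_left 1.6 [0.4855 0.1357 0.045 ]
side_right 1.6 [0.5807 0.2974 0.045 ]
jar top [544.2 187.   65. ]
```

The first crop shows the floor corners at (265,100), (520,217), (367,519) and (103,385), with the slot at (215,475). The side crop shows that all four walls already stand partly raised, at about 0.75 rad. I gave the two side walls the wrong sign: +y is the B–C side. I'll correct that in the frame and start on the jar.

```bash
cat >> h.py <<'E'
C=np.array([.5331,.2166]); YAW=np.radians(151.9)
R2=np.array([[np.cos(YAW),-np.sin(YAW)],[np.sin(YAW),np.cos(YAW)]])
def w(x,y): return C+R2@np.array([x,y])/1000
def loc(p): return R2.T@(np.array(p[:2])-C)*1000
def st():
    from scipy.spatial.transform import Rotation as Ro
    s=robot.sense(); y=Ro.from_rotvec(s["eef_rot"]).as_matrix()[:,1]
    print("t",round(s["t"],2),"tcp",s["tcp_pos"].round(4),"psi",np.degrees(np.arctan2(y[1],y[0])).round(2),"q6",s["q"][5].round(2),"F",s["ft_force"].round(1),"g",round(s["gripper_width"],3),round(s["gripper_force"],1)); return s
E
python3 - <<'E'
from h import *
s=st()
# jar check: two-view triangulation of cap centre
top=np.array([(340-1.5)/4+160,(267-1.5)/4+165]); side=np.array([450/800*140+200,176/457*80+140])
o1,v1=ray("top",top);o2,v2=ray("side",side);A=np.stack([v1,-v2],1);k=np.linalg.lstsq(A,o2-o1,rcond=None)[0]
print("jar cap tri",o1+v1*k[0],o2+v2*k[1])
print("beaker",px("top",(281,134),.075),"vial",px("top",(463,172),.07))
for n,p in dict(A=(-105,-95),B=(-105,95),C=(105,95),D=(105,-95)).items(): print(n,w(*p).round(3),proj("side",np.append(w(*p),.005)).round(0))
E
```

```text
t 0.1 tcp [ 0.1898 -0.595   0.1853] psi -72.31 q6 -0.0 F [-0.8  0.5 -0.3] g 1.001 0.0
jar cap tri [0.54444353 0.18734687 0.06346703] [0.54431945 0.18735136 0.06344676]
beaker [0.78985617 0.0934553  0.075     ] vial [ 0.66734448 -0.35910931  0.07      ]
A [0.67  0.251] [322. 178.]
B [0.581 0.083] [300. 210.]
C [0.396 0.182] [220. 197.]
D [0.485 0.35 ] [252. 167.]
```

Call:
apply_moves(motion=[[[0.017, 0.038, 0, 0, 1], [0.034, 0.075, 0, 0, 1], [0.051, 0.113, 0, 0, 1], [0.068, 0.15, 0, 0, 1], [0.085, 0.188, 0, 0, 1], [0.102, 0.225, 0, 0, 1], [0.119, 0.263, 0, 0, 1], [0.136, 0.3, 0, 0, 1], [0.153, 0.338, 0, 0, 1], [0.17, 0.375, 0, 0, 1]]])

```text
t: 0.93
tcp_pos: [0.36, -0.2184, 0.1859]
eef_rot: [-3.104, -0.483, -0.0]
ft_force: [1.3, 0.1, -0.4]
gripper_width: 1.0
gripper_force: 0.0
```

Call:
apply_moves(motion=[[[0.017, 0.037, 0, 0, 1], [0.034, 0.074, 0, 0, 1], [0.051, 0.111, 0, 0, 1], [0.068, 0.148, 0, 0, 1], [0.085, 0.185, 0, 0, 1], [0.102, 0.222, 0, 0, 1], [0.119, 0.259, 0, 0, 1], [0.136, 0.296, 0, 0, 1], [0.153, 0.333, 0, 0, 1], [0.17, 0.37, 0, 0, 1]]])

```text
t: 1.77
tcp_pos: [0.5301, 0.1517, 0.1856]
eef_rot: [3.104, 0.484, -0.001]
ft_force: [0.2, 0.5, -0.1]
gripper_width: 0.997
gripper_force: 0.0
```

Call:
apply_moves(motion=[[[0.0145, 0.035, 0, 0, 1], [0.0145, 0.035, -0.02, 0, 1], [0.0145, 0.035, -0.05, 0, 1], [0.0145, 0.035, -0.08, 0, 1], [0.0145, 0.035, -0.11, 0, 1], [0.0145, 0.035, -0.13, 0, 1], [0.0145, 0.035, -0.15, 0, 1], [0.0145, 0.035, -0.16, 0, 1], [0.0145, 0.035, -0.165, 0, 1], [0.0145, 0.035, -0.165, 0, 1]]])

```text
t: 2.6
tcp_pos: [0.5439, 0.1844, 0.0201]
eef_rot: [3.104, 0.483, -0.002]
ft_force: [-0.4, -0.6, -1.1]
gripper_width: 0.999
gripper_force: 0.0
```

Call:
apply_moves(motion=[[[0, 0, 0, 0, 0.35], [0, 0, 0, 0, 0.35], [0, 0, 0, 0, 0.35], [0, 0, 0, 0, 0.35], [0, 0, 0, 0, 0.35], [0, 0, 0, 0, 0.35], [0, 0, 0, 0, 0.35], [0, 0, 0, 0, 0.35], [0, 0, 0, 0, 0.35], [0, 0, 0, 0, 0.35]]])

```text
t: 3.43
tcp_pos: [0.5445, 0.1847, 0.0209]
eef_rot: [-3.104, -0.483, -0.0]
ft_force: [-1.1, 0.6, 1.7]
gripper_width: 0.446
gripper_force: 30.0
```

Call:
apply_moves(motion=[[[0, 0, 0.01, 0, 0.35], [0, 0, 0.03, 0, 0.35], [0, 0, 0.055, 0, 0.35], [0.005, -0.015, 0.08, 0, 0.35], [0.015, -0.045, 0.08, 0, 0.35], [0.027, -0.08, 0.08, 0, 0.35], [0.04, -0.118, 0.08, 0, 0.35], [0.052, -0.155, 0.08, 0, 0.35], [0.062, -0.185, 0.08, 0, 0.35], [0.07, -0.21, 0.08, 0, 0.35]]])

```text
t: 4.27
tcp_pos: [0.615, -0.028, 0.1016]
eef_rot: [3.104, 0.482, 0.001]
ft_force: [-0.4, 0.6, -0.2]
gripper_width: 0.451
gripper_force: 30.0
```

Call:
apply_moves(motion=[[[0.012, -0.035, 0, 0, 0.35], [0.023, -0.07, 0, 0, 0.35], [0.034, -0.105, 0, 0, 0.35], [0.045, -0.135, 0, 0, 0.35], [0.052, -0.157, 0, 0, 0.35], [0.0565, -0.169, 0, 0, 0.35], [0.0565, -0.169, -0.02, 0, 0.35], [0.0565, -0.169, -0.04, 0, 0.35], [0.0565, -0.169, -0.06, 0, 0.35], [0.0565, -0.169, -0.07, 0, 0.35]]])

```text
t: 5.1
tcp_pos: [0.6693, -0.1935, 0.0287]
eef_rot: [-3.103, -0.483, 0.005]
ft_force: [-1.0, -0.2, 0.2]
gripper_width: 0.446
gripper_force: 30.0
```

```bash
python3 - <<'E'
from h import *
st()
E
```

```text
t 5.1 tcp [ 0.6693 -0.1935  0.0287] psi -72.3 q6 0.98 F [-1.  -0.2  0.2] g 0.446 30.0
```

Call:
apply_moves(motion=[[[0, 0, -0.002, 0, 0.35], [0, 0, -0.004, 0, 0.35], [0, 0, -0.006, 0, 0.35], [0, 0, -0.007, 0, 0.35], [0, 0, -0.008, 0, 0.35], [0, 0, -0.009, 0, 0.35], [0, 0, -0.009, 0, 0.35], [0, 0, -0.009, 0, 0.6], [0, 0, -0.009, 0, 0.8], [0, 0, -0.009, 0, 1]]])

```text
t: 5.93
tcp_pos: [0.6711, -0.1945, 0.0221]
eef_rot: [3.104, 0.483, 0.001]
ft_force: [-0.5, 0.6, 0.5]
gripper_width: 0.642
gripper_force: 0.0
```

Call:
apply_moves(motion=[[[0, 0, 0, 0, 1], [0, 0, 0, 0, 1], [0, 0, 0, 0, 1], [0, 0, 0.01, 0, 1], [0, 0, 0.03, 0, 1], [0, 0, 0.06, 0, 1], [0, 0, 0.09, 0, 1], [0, 0, 0.12, 0, 1], [0, 0.03, 0.14, 0, 1], [0, 0.07, 0.14, 0, 1]]])

```text
t: 6.77
tcp_pos: [0.674, -0.1269, 0.1683]
eef_rot: [3.101, 0.477, 0.013]
ft_force: [0.9, 0.8, 0.0]
gripper_width: 1.003
gripper_force: 0.0
```

```bash
python3 - <<'E'
from h import *
st()
im=shot("side","side1")
cv2.imwrite("pics/s1.png",cv2.resize(im[120:400,180:480],(600,560)))
for n,l in dict(end_slot=(133,0),end_plain=(-133,0),left=(0,123),right=(0,-123)).items(): print(n,w(*l).round(4))
E
```

```text
t 6.77 tcp [ 0.674  -0.1269  0.1683] psi -72.52 q6 1.08 F [0.9 0.8 0. ] g 1.003 0.0
end_slot [0.4158 0.2792]
end_plain [0.6504 0.154 ]
left [0.4752 0.1081]
right [0.591  0.3251]
```

View pics/s1.png

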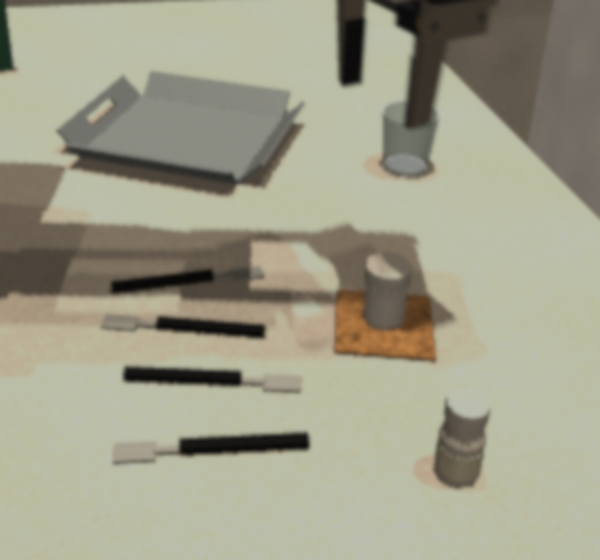

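The jar stands upright on the mat at (387,300) in the crop, nothing else has been disturbed, and the tray walls are still half-raised. Next come the walls, end_plain first.

Call:
apply_moves(motion=[[[0.002, 0.03, 0, 5, 0], [0.004, 0.06, 0, 10, 0], [0.006, 0.09, 0, 16, 0], [0.008, 0.12, 0, 22, 0], [0.01, 0.15, 0, 28, 0], [0.011, 0.18, 0, 34, 0], [0.012, 0.21, 0, 40, 0], [0.013, 0.235, 0, 44.4, 0], [0.0135, 0.255, 0, 44.4, 0], [0.0135, 0.26, 0, 44.4, 0]]])

```text
t: 7.65
tcp_pos: [0.6842, 0.1388, 0.1623]
eef_rot: [-2.689, -1.623, -0.001]
ft_force: [-0.5, -1.5, -0.6]
gripper_width: 0.298
gripper_force: 0.0
```

```bash
python3 - <<'E'
from h import *
s=st(); print(loc(s["tcp_pos"]))
E
```

```text
t 7.65 tcp [0.6842 0.1388 0.1623] psi -27.76 q6 0.68 F [-0.5 -1.5 -0.6] g 0.298 0.0
[-169.99147638   -2.52081867]
```

Call:
apply_moves(motion=[[[0.004, -0.004, -0.02, 0, 0], [0.004, -0.004, -0.05, 0, 0], [0.004, -0.004, -0.08, 0, 0], [0.004, -0.004, -0.11, 0, 0], [0.004, -0.004, -0.13, 0, 0], [0.004, -0.004, -0.14, 0, 0], [0.004, -0.004, -0.147, 0, 0], [0.004, -0.004, -0.147, 0, 0], [0.0, -0.002, -0.147, 0, 0], [-0.006, 0.001, -0.147, 0, 0]]])

```text
t: 8.48
tcp_pos: [0.6797, 0.1366, 0.0165]
eef_rot: [2.691, 1.619, 0.004]
ft_force: [0.2, -0.6, -0.2]
gripper_width: 0.007
gripper_force: 0.0
```

Call:
apply_moves(motion=[[[-0.004, 0.002, 0, 0, 0], [-0.008, 0.004, 0, 0, 0], [-0.012, 0.006, 0, 0, 0], [-0.016, 0.008, 0, 0, 0], [-0.019, 0.01, 0, 0, 0], [-0.022, 0.012, 0, 0, 0], [-0.024, 0.013, 0, 0, 0], [-0.026, 0.014, 0, 0, 0], [-0.027, 0.0145, 0, 0, 0], [-0.027, 0.0145, 0, 0, 0]]])

```text
t: 9.32
tcp_pos: [0.6513, 0.1512, 0.0149]
eef_rot: [-2.691, -1.62, 0.0]
ft_force: [-0.0, -1.1, 0.1]
gripper_width: 0.003
gripper_force: 0.0
```

```bash
python3 - <<'E'
from h import *
s=st(); print(loc(s["tcp_pos"]))
E
```

```text
t 9.32 tcp [0.6513 0.1512 0.0149] psi -27.9 q6 0.71 F [-0.  -1.1  0.1] g 0.003 0.0
[-135.10242304    2.04677696]
```

Call:
apply_moves(motion=[[[-0.001, 0.0005, 0, 0, 0], [-0.002, 0.001, 0, 0, 0], [-0.003, 0.0015, 0, 0, 0], [-0.004, 0.002, 0, 0, 0], [-0.005, 0.0026, 0, 0, 0], [-0.006, 0.0031, 0, 0, 0], [-0.006, 0.0031, 0, 0, 0], [-0.006, 0.0031, 0, 0, 0], [-0.006, 0.0031, 0, 0, 0], [-0.006, 0.0031, 0, 0, 0]]])

```text
t: 10.15
tcp_pos: [0.6455, 0.1542, 0.0149]
eef_rot: [2.692, 1.62, 0.0]
ft_force: [0.5, -0.2, -0.6]
gripper_width: 0.006
gripper_force: 0.0
```

```bash
python3 - <<'E'
from h import *
s=st(); print(loc(s["tcp_pos"]))
a=shot("side","side2");b=shot("top","top2")
cv2.imwrite("pics/c2.png",np.hstack([cv2.resize(a[130:230,200:350],(480,320),interpolation=3),cv2.resize(b[165:315,160:310],(320,320),interpolation=3)]))
E
```

```text
t 10.15 tcp [0.6455 0.1542 0.0149] psi -27.91 q6 0.72 F [ 0.5 -0.2 -0.6] g 0.006 0.0
[-128.5777921     2.13461748]
```

View pics/c2.png

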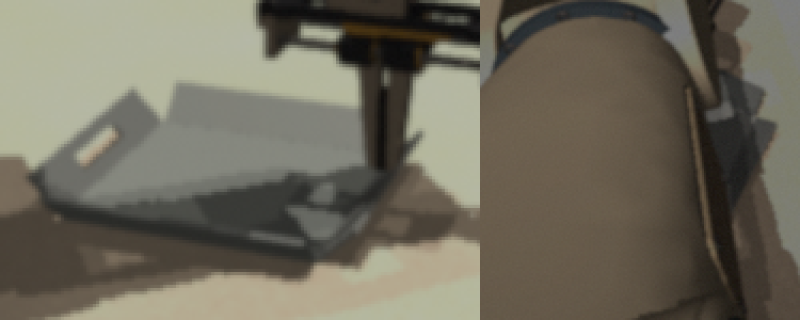

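```bash
python3 - <<'E'
from h import *
s=robot.sense()
k=lambda p:((proj("side",p)-[200,130])*4).round(0)
for a in (.79,1.2,1.55):
    for y in(-93,93): print(a,y,k(np.append(w(-105-40*np.cos(a),y),.005+.04*np.sin(a))))
print("tcp",k(s["tcp_pos"]))
a=cv2.imread("pics/side2.png")[130:230,230:380]; cv2.imwrite("pics/c3.png",np.clip(cv2.resize(a,(798,532),interpolation=3)*1.6,0,255))
E
```

```text
0.79 -93 [529. 161.]
0.79 93 [447. 285.]
1.2 -93 [510. 146.]
1.2 93 [424. 268.]
1.55 -93 [491. 139.]
1.55 93 [402. 260.]
tcp [482. 245.][ WARN:0@0.159] global loadsave.cpp:1063 imwrite_ Unsupported depth image for selected encoder is fallbacked to CV_8U.
```

View pics/c3.png

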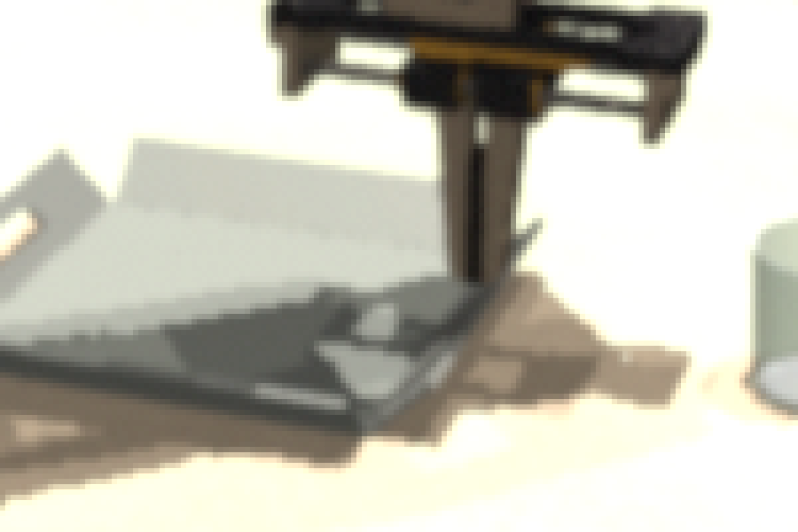

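The enlarged crop is odd. The wall's far corner is at (540,222), still at about 0.8 rad, and the wall hides the fingertips below (475,285). A vertical lift is neutral whichever side the fingers are on, so I'll lift and look again.

Call:
apply_moves(motion=[[[0, 0, 0.005, 0, 0], [0, 0, 0.015, 0, 0], [0, 0, 0.03, 0, 0], [0, 0, 0.05, 0, 0], [0, 0, 0.07, 0, 0], [0, 0, 0.08, 0, 0], [0, 0, 0.08, 0, 0], [0, 0, 0.08, 0, 0], [0, 0, 0.08, 0, 0], [0, 0, 0.08, 0, 0]]])

```text
t: 11.08
tcp_pos: [0.6445, 0.154, 0.0936]
eef_rot: [-2.691, -1.62, 0.003]
ft_force: [-0.3, -0.2, 1.3]
gripper_width: 0.007
gripper_force: 0.0
```

```bash
python3 - <<'E'
from h import *
s=st(); a=shot("side","side3"); p=(proj("side",s["tcp_pos"])-[230,130])*5.32; print(p)
cv2.imwrite("pics/c4.png",np.clip(cv2.resize(a[130:230,230:380],(798,532),interpolation=3)*1.6,0,255).astype(np.uint8))
E
```

```text
t 11.08 tcp [0.6445 0.154  0.0936] psi -27.9 q6 0.72 F [-0.3 -0.2  1.3] g 0.007 0.0
[484.0210009  173.60934995]
```

View pics/c4.png

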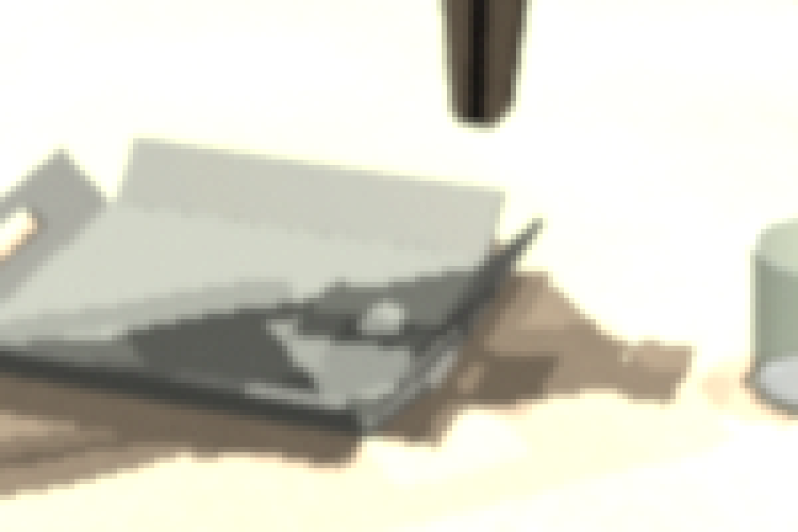

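The visible fingertips end at (484,125), but the reported TCP projects to (484,174), so the real tips seem to sit higher than reported. I'll quantify that.

```bash
python3 - <<'E'
from h import *
o,v=ray("side",(484/5.32+230,125/5.32+130))
for y in (.154,.140,.168): print(o+v*(y-o[1])/v[1])
# s1 image check: open fingers' tips at crop (415,125) and (350,82); scale 2, offset 180,120
T=np.array([.674,-.1269,.1683]);d=np.array([np.cos(np.radians(-72.5)),np.sin(np.radians(-72.5)),0])
for s_ in (-.055,.055):
    for dz in (0,.0187): print(s_,dz,(proj("side",T+d*s_+[0,0,dz])-[180,120])*2)
E
```

```text
[0.64388089 0.154      0.11756691]
[0.64080199 0.14       0.12337761]
[0.64695979 0.168      0.1117562 ]
-0.055 0 [346.17853621 106.36069136]
-0.055 0.0187 [347.39097777  88.34408139]
0.055 0 [416.45274189 154.70403574]
0.055 0.0187 [418.65192015 135.16723198]
```

The real fingertip is about 20–25 mm above the reported TCP, which is why the fingers passed over the wall. I'll move back outside the wall and calibrate the height by touching the bench gently.

Call:
apply_moves(motion=[[[0.015, -0.008, 0, 0, 0], [0.035, -0.018, 0, 0, 0], [0.041, -0.0215, 0, 0, 0], [0.041, -0.0215, -0.03, 0, 0], [0.041, -0.0215, -0.06, 0, 0], [0.041, -0.0215, -0.08, 0, 0], [0.041, -0.0215, -0.095, 0, 0], [0.041, -0.0215, -0.103, 0, 0], [0.041, -0.0215, -0.107, 0, 0], [0.041, -0.0215, -0.107, 0, 0]]])

```text
t: 11.97
tcp_pos: [0.6862, 0.1327, -0.0126]
eef_rot: [-2.691, -1.62, 0.001]
ft_force: [-0.2, -0.1, -0.5]
gripper_width: 0.006
gripper_force: 0.0
```

Call:
apply_moves(motion=[[[0, 0, -0.0005, 0, 0], [0, 0, -0.001, 0, 0], [0, 0, -0.0015, 0, 0], [0, 0, -0.002, 0, 0], [0, 0, -0.0025, 0, 0], [0, 0, -0.003, 0, 0], [0, 0, -0.0035, 0, 0], [0, 0, -0.004, 0, 0], [0, 0, -0.004, 0, 0], [0, 0, -0.004, 0, 0]]])

```text
t: 12.8
tcp_pos: [0.6864, 0.1326, -0.0162]
eef_rot: [-2.692, -1.62, 0.0]
ft_force: [-0.7, 0.0, -0.2]
gripper_width: 0.003
gripper_force: 0.0
```

Call:
apply_moves(motion=[[[0, 0, -0.0005, 0, 0], [0, 0, -0.001, 0, 0], [0, 0, -0.0015, 0, 0], [0, 0, -0.002, 0, 0], [0, 0, -0.0025, 0, 0], [0, 0, -0.003, 0, 0], [0, 0, -0.003, 0, 0], [0, 0, -0.003, 0, 0], [0, 0, -0.003, 0, 0], [0, 0, -0.003, 0, 0]]])

```text
t: 13.63
tcp_pos: [0.6865, 0.1327, -0.0191]
eef_rot: [2.692, 1.62, 0.0]
ft_force: [0.2, -0.5, 0.1]
gripper_width: 0.009
gripper_force: 0.0
```

Still no contact at −0.019, so there is indeed an offset. I'll continue down carefully.

Call:
apply_moves(motion=[[[0, 0, -0.0005, 0, 0], [0, 0, -0.001, 0, 0], [0, 0, -0.0015, 0, 0], [0, 0, -0.002, 0, 0], [0, 0, -0.002, 0, 0], [0, 0, -0.002, 0, 0], [0, 0, -0.002, 0, 0], [0, 0, -0.002, 0, 0], [0, 0, -0.002, 0, 0], [0, 0, -0.002, 0, 0]]])

```text
t: 14.47
tcp_pos: [0.6865, 0.1327, -0.0211]
eef_rot: [-2.692, -1.62, -0.0]
ft_force: [-0.8, -0.1, 0.1]
gripper_width: 0.005
gripper_force: 0.0
```

Call:
apply_moves(motion=[[[0, 0, -0.0005, 0, 0], [0, 0, -0.001, 0, 0], [0, 0, -0.0015, 0, 0], [0, 0, -0.0015, 0, 0], [0, 0, -0.0015, 0, 0], [0, 0, -0.0015, 0, 0], [0, 0, -0.0015, 0, 0], [0, 0, -0.0015, 0, 0], [0, 0, -0.0015, 0, 0], [0, 0, -0.0015, 0, 0]]])

```text
t: 15.3
tcp_pos: [0.6865, 0.1327, -0.0226]
eef_rot: [2.692, 1.62, 0.0]
ft_force: [-1.0, 0.0, 0.6]
gripper_width: 0.007
gripper_force: 0.0
```

Call:
apply_moves(motion=[[[0, 0, -0.0005, 0, 0], [0, 0, -0.001, 0, 0], [0, 0, -0.0015, 0, 0], [0, 0, -0.0015, 0, 0], [0, 0, -0.0015, 0, 0], [0, 0, -0.0015, 0, 0], [0, 0, -0.0015, 0, 0], [0, 0, -0.0015, 0, 0], [0, 0, -0.0015, 0, 0], [0, 0, -0.0015, 0, 0]]])

```text
t: 16.13
tcp_pos: [0.6864, 0.1327, -0.0241]
eef_rot: [-2.692, -1.62, 0.0]
ft_force: [0.2, 1.3, 0.3]
gripper_width: 0.006
gripper_force: 0.0
```

Call:
apply_moves(motion=[[[0, 0, -0.0005, 0, 0], [0, 0, -0.001, 0, 0], [0, 0, -0.0015, 0, 0], [0, 0, -0.0015, 0, 0], [0, 0, -0.0015, 0, 0], [0, 0, -0.0015, 0, 0], [0, 0, -0.0015, 0, 0], [0, 0, -0.0015, 0, 0], [0, 0, -0.0015, 0, 0], [0, 0, -0.0015, 0, 0]]])

```text
t: 16.97
tcp_pos: [0.6865, 0.1327, -0.0256]
eef_rot: [-2.692, -1.62, -0.0]
ft_force: [-0.3, 0.0, 0.4]
gripper_width: 0.003
gripper_force: 0.0
```

Call:
apply_moves(motion=[[[0, 0, -0.0005, 0, 0], [0, 0, -0.001, 0, 0], [0, 0, -0.0015, 0, 0], [0, 0, -0.0015, 0, 0], [0, 0, -0.0015, 0, 0], [0, 0, -0.0015, 0, 0], [0, 0, -0.0015, 0, 0], [0, 0, -0.0015, 0, 0], [0, 0, -0.0015, 0, 0], [0, 0, -0.0015, 0, 0]]])

```text
t: 17.8
tcp_pos: [0.6865, 0.1327, -0.0271]
eef_rot: [2.692, 1.62, 0.0]
ft_force: [-0.8, 0.5, -0.4]
gripper_width: 0.004
gripper_force: 0.0
```

Call:
apply_moves(motion=[[[0, 0, -0.0005, 0, 0], [0, 0, -0.001, 0, 0], [0, 0, -0.0015, 0, 0], [0, 0, -0.0015, 0, 0], [0, 0, -0.0015, 0, 0], [0, 0, -0.0015, 0, 0], [0, 0, -0.0015, 0, 0], [0, 0, -0.0015, 0, 0], [0, 0, -0.0015, 0, 0], [0, 0, -0.0015, 0, 0]]])

```text
t: 18.63
tcp_pos: [0.6865, 0.1327, -0.0283]
eef_rot: [-2.692, -1.62, -0.0]
ft_force: [-2.4, -0.3, 4.9]
gripper_width: 0.003
gripper_force: 2.7
```

```bash
python3 - <<'E'
from h import *
s=st(); a=shot("side","side4"); print(proj("side",s["tcp_pos"]),proj("side",s["tcp_pos"]+[0,0,.024]))
cv2.imwrite("pics/c5.png",np.clip(cv2.resize(a[150:220,280:380].astype(float),(800,560),interpolation=3)*1.3,0,255).astype(np.uint8))
E
```

```text
t 18.63 tcp [ 0.6865  0.1327 -0.0283] psi -27.91 q6 0.68 F [-2.4 -0.3  4.9] g 0.003 2.7
[337.51126985 208.93535275] [337.93196886 200.66025924]
```

View pics/c5.png

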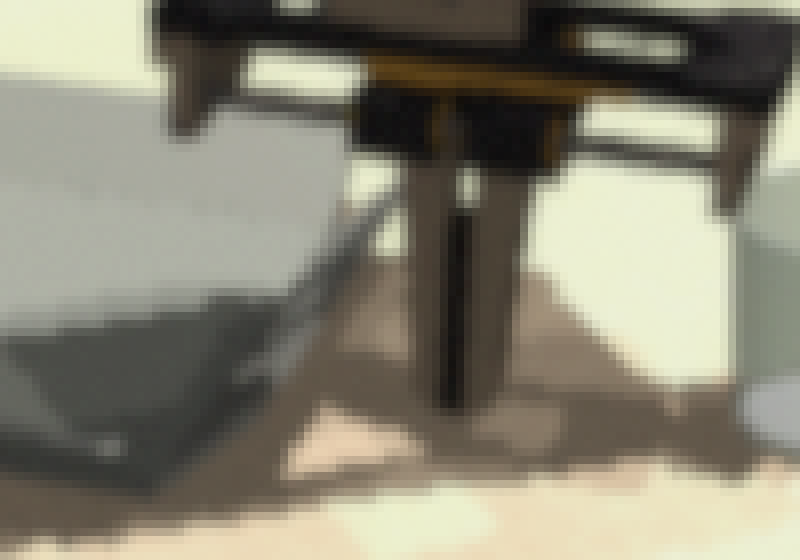

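The fingertips at (455,408) now rest on the bench with a 5 N reaction, so true tip height = reported z + 0.028. Pushing the wall again at true height 0.012.

Call:
apply_moves(motion=[[[0, 0, 0.006, 0, 0], [0, 0, 0.012, 0, 0], [-0.008, 0.004, 0.012, 0, 0], [-0.016, 0.0085, 0.012, 0, 0], [-0.02, 0.0105, 0.012, 0, 0], [-0.024, 0.0128, 0.012, 0, 0], [-0.027, 0.0144, 0.012, 0, 0], [-0.03, 0.016, 0.012, 0, 0], [-0.032, 0.017, 0.012, 0, 0], [-0.034, 0.018, 0.012, 0, 0]]])

```text
t: 19.52
tcp_pos: [0.6552, 0.1508, -0.0148]
eef_rot: [2.689, 1.619, 0.008]
ft_force: [3.7, -2.6, 4.5]
gripper_width: 0.002
gripper_force: 2.3
```

Call:
apply_moves(motion=[[[-0.001, 0.0005, 0, 0, 0], [-0.002, 0.001, 0, 0, 0], [-0.003, 0.0015, 0, 0, 0], [-0.004, 0.002, 0, 0, 0], [-0.005, 0.0026, 0, 0, 0], [-0.005, 0.0026, 0, 0, 0], [-0.005, 0.0026, 0, 0, 0], [-0.005, 0.0026, 0, 0, 0], [-0.005, 0.0026, 0, 0, 0], [-0.005, 0.0026, 0, 0, 0]]])

```text
t: 20.35
tcp_pos: [0.6468, 0.1532, -0.017]
eef_rot: [-2.691, -1.62, 0.002]
ft_force: [0.4, 0.9, 0.0]
gripper_width: 0.006
gripper_force: 0.0
```

```bash
python3 - <<'E'
from h import *
s=st(); print(loc(s["tcp_pos"]), "F local",R2.T@s["ft_force"][:2])
E
```

```text
t 20.35 tcp [ 0.6468  0.1532 -0.017 ] psi -27.91 q6 0.72 F [0.4 0.9 0. ] g 0.006 0.0
[-130.17713831    2.35613833] F local [ 0.04330943 -0.94847067]
```

Call:
apply_moves(motion=[[[-0.0005, 0.0003, 0, 0, 0], [-0.001, 0.0005, 0, 0, 0], [-0.0015, 0.0008, 0, 0, 0], [-0.002, 0.001, 0, 0, 0], [-0.0025, 0.0013, 0, 0, 0], [-0.0025, 0.0013, 0, 0, 0], [-0.0025, 0.0013, 0, 0, 0], [-0.0025, 0.0013, 0, 0, 0], [-0.0025, 0.0013, 0, 0, 0], [-0.0025, 0.0013, 0, 0, 0]]])

```text
t: 21.18
tcp_pos: [0.6449, 0.1546, -0.0166]
eef_rot: [-2.692, -1.62, 0.0]
ft_force: [0.9, -1.7, 0.5]
gripper_width: 0.005
gripper_force: 0.6
```

```bash
python3 - <<'E'
from h import *
s=st(); print(loc(s["tcp_pos"]), "F local",R2.T@s["ft_force"][:2])
a=shot("side","side5")
k=lambda p:((proj("side",p)-[280,130])*8).round(0)
for an in (.79,1.4,1.57):
    for y in(-93,93): print(an,y,k(np.append(w(-105-40*np.cos(an),y),.005+.04*np.sin(an))))
cv2.imwrite("pics/c6.png",np.clip(cv2.resize(a[130:200,270:370].astype(float),(800,560),interpolation=3)*1.3,0,255).astype(np.uint8))
E
```

```text
t 21.18 tcp [ 0.6449  0.1546 -0.0166] psi -27.91 q6 0.72 F [ 0.9 -1.7  0.5] g 0.005 0.6
[-127.83508759    2.02432858] F local [-1.65628925  1.09815076]
0.79 -93 [418. 321.]
0.79 93 [253. 570.]
1.4 -93 [358. 283.]
1.4 93 [184. 525.]
1.57 -93 [339. 278.]
1.57 93 [162. 520.]
```

View pics/c6.png

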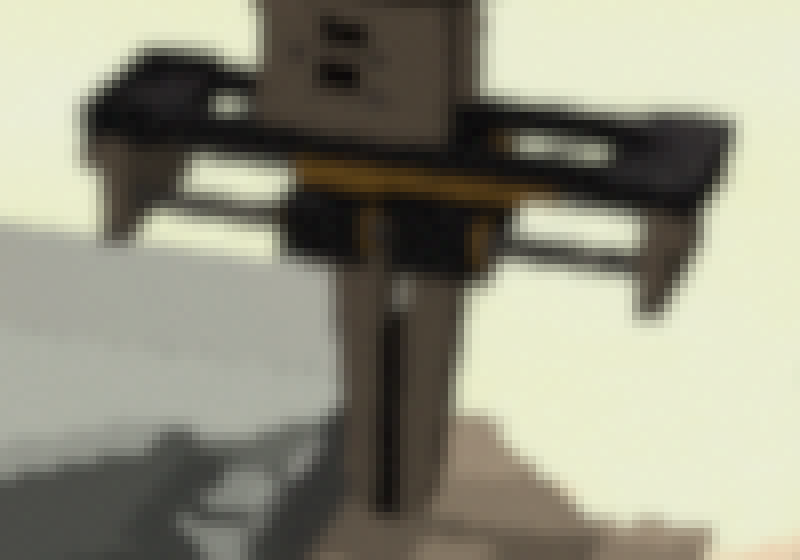

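The wall is up: its outer face shows beside the fingers at (310,480), and the 1.7 N reaction matches the hinge friction. Next is side_right (−y), pushed with the fingers' 20 mm faces.

Call:
apply_moves(motion=[[[0.01, -0.005, 0, 0, 0], [0.02, -0.01, 0.01, 0, 0], [0.02, -0.01, 0.05, 0, 0], [0.018, 0.02, 0.07, 0, 0], [0.01, 0.055, 0.07, 0, 0], [-0.002, 0.09, 0.07, 0, 0], [-0.016, 0.125, 0.07, 0, 0], [-0.03, 0.16, 0.07, 0, 0], [-0.039, 0.188, 0.07, 0, 0], [-0.041, 0.194, 0.07, 0, 0]]])

```text
t: 22.07
tcp_pos: [0.6028, 0.3531, 0.0535]
eef_rot: [-2.688, -1.623, -0.001]
ft_force: [-0.9, -1.0, 0.0]
gripper_width: 0.005
gripper_force: 0.0
```

```bash
python3 - <<'E'
from h import *
s=st(); print(loc(s["tcp_pos"]))
E
```

```text
t 22.07 tcp [0.6028 0.3531 0.0535] psi -27.74 q6 1.01 F [-0.9 -1.   0. ] g 0.005 0.0
[   2.81075256 -153.20974893]
```

Call:
apply_moves(motion=[[[0, 0, -0.02, 0, 0], [0, 0, -0.05, 0, 0], [0, 0, -0.07, 0, 0], [0, 0, -0.07, 0, 0], [-0.003, -0.005, -0.07, 0, 0], [-0.006, -0.01, -0.07, 0, 0], [-0.008, -0.015, -0.07, 0, 0], [-0.01, -0.019, -0.07, 0, 0], [-0.012, -0.023, -0.07, 0, 0], [-0.014, -0.027, -0.07, 0, 0]]])

```text
t: 22.9
tcp_pos: [0.593, 0.3231, -0.013]
eef_rot: [-2.692, -1.62, -0.012]
ft_force: [1.3, 3.2, 2.3]
gripper_width: 0.009
gripper_force: 1.7
```

```bash
python3 - <<'E'
from h import *
s=st(); print(loc(s["tcp_pos"]),"F local",R2.T@s["ft_force"][:2])
E
```

```text
t 22.9 tcp [ 0.593   0.3231 -0.013 ] psi -27.93 q6 0.98 F [1.3 3.2 2.3] g 0.009 1.7
[  -2.68014268 -122.15787129] F local [ 0.38412829 -3.42054079]
```

Call:
apply_moves(motion=[[[-0.001, -0.002, 0, 0, 0], [-0.002, -0.0035, 0, 0, 0], [-0.0025, -0.005, 0, 0, 0], [-0.003, -0.006, 0, 0, 0], [-0.0035, -0.007, 0, 0, 0], [-0.004, -0.0075, 0, 0, 0], [-0.0043, -0.008, 0, 0, 0], [-0.0043, -0.008, 0, 0, 0], [-0.0043, -0.008, 0, 0, 0], [-0.0043, -0.008, 0, 0, 0]]])

```text
t: 23.73
tcp_pos: [0.5857, 0.3137, -0.0168]
eef_rot: [-2.691, -1.62, -0.0]
ft_force: [2.8, 2.3, -1.8]
gripper_width: 0.006
gripper_force: 1.6
```

```bash
python3 - <<'E'
from h import *
s=st(); print(loc(s["tcp_pos"]),"F local",R2.T@s["ft_force"][:2])
E
```

```text
t 23.73 tcp [ 0.5857  0.3137 -0.0168] psi -27.9 q6 0.98 F [ 2.8  2.3 -1.8] g 0.006 1.6
[  -0.69644194 -110.43468821] F local [-1.42059324 -3.36100201]
```

Call:
apply_moves(motion=[[[0.006, 0.011, 0, 0, 0], [0.011, 0.021, 0.01, 0, 0], [0.011, 0.022, 0.05, 0, 0], [-0.01, 0.024, 0.07, 0, 0], [-0.045, 0.026, 0.07, 0, 0], [-0.08, 0.027, 0.07, 0, 0], [-0.115, 0.028, 0.07, 0, 0], [-0.15, 0.029, 0.07, 0, 0], [-0.175, 0.0294, 0.07, 0, 0], [-0.1834, 0.0294, 0.07, 0, 0]]])

```text
t: 24.57
tcp_pos: [0.3976, 0.3413, 0.0528]
eef_rot: [2.69, 1.622, -0.007]
ft_force: [0.1, 0.3, -0.4]
gripper_width: 0.004
gripper_force: 0.0
```

Call:
apply_moves(motion=[[[0, 0, -0.02, 0, 0], [0, 0, -0.05, 0, 0], [0, 0, -0.07, 0, 0], [0, 0, -0.07, 0, 0], [0.007, -0.004, -0.07, 0, 0], [0.014, -0.0075, -0.07, 0, 0], [0.019, -0.01, -0.07, 0, 0], [0.024, -0.013, -0.07, 0, 0], [0.028, -0.015, -0.07, 0, 0], [0.032, -0.017, -0.07, 0, 0]]])

```text
t: 25.4
tcp_pos: [0.4335, 0.3282, -0.014]
eef_rot: [-2.69, -1.615, -0.001]
ft_force: [-4.2, 2.6, 5.1]
gripper_width: 0.005
gripper_force: 3.4
```

```bash
python3 - <<'E'
from h import *
s=st(); print(loc(s["tcp_pos"]),"F local",R2.T@s["ft_force"][:2])
E
```

```text
t 25.4 tcp [ 0.4335  0.3282 -0.014 ] psi -28.04 q6 1.13 F [-4.2  2.6  5.1] g 0.005 3.4
[140.39249287 -51.54869556] F local [ 4.89226003 -0.31071866]
```

Call:
apply_moves(motion=[[[0.002, -0.001, 0, 0, 0], [0.004, -0.002, 0, 0, 0], [0.0055, -0.003, 0, 0, 0], [0.007, -0.0037, 0, 0, 0], [0.008, -0.0043, 0, 0, 0], [0.009, -0.0048, 0, 0, 0], [0.0095, -0.0051, 0, 0, 0], [0.0095, -0.0051, 0, 0, 0], [0.0095, -0.0051, 0, 0, 0], [0.0095, -0.0051, 0, 0, 0]]])

```text
t: 26.23
tcp_pos: [0.4437, 0.3206, -0.0168]
eef_rot: [2.691, 1.62, -0.001]
ft_force: [0.6, -0.2, 0.7]
gripper_width: 0.006
gripper_force: 0.0
```

```bash
python3 - <<'E'
from h import *
s=st(); print(loc(s["tcp_pos"]),"F local",R2.T@s["ft_force"][:2]); print(w(60,150),w(60,110))
E
```

```text
t 26.23 tcp [ 0.4437  0.3206 -0.0168] psi -27.9 q6 1.11 F [ 0.6 -0.2  0.7] g 0.006 0.0
[127.86520739 -49.66297687] F local [-0.58858155 -0.0763837 ]
[0.40952061 0.11254168] [0.42836108 0.14782676]
```

Call:
apply_moves(motion=[[[-0.008, 0.004, 0, 0, 0], [-0.018, 0.009, 0.01, 0, 0], [-0.018, 0.009, 0.05, 0, 0], [-0.018, -0.02, 0.07, 0, 0], [-0.015, -0.058, 0.07, 0, 0], [-0.01, -0.096, 0.07, 0, 0], [-0.004, -0.134, 0.07, 0, 0], [0.006, -0.172, 0.07, 0, 0], [0.014, -0.208, 0.07, 0, 0], [0.0187, -0.2363, 0.07, 0, 0]]])

```text
t: 27.07
tcp_pos: [0.4622, 0.083, 0.0542]
eef_rot: [2.691, 1.62, 0.001]
ft_force: [0.1, 0.3, 0.5]
gripper_width: 0.003
gripper_force: 0.0
```

Call:
apply_moves(motion=[[[0, 0, -0.02, 0, 0], [0, 0, -0.05, 0, 0], [0, 0, -0.07, 0, 0], [0, 0, -0.07, 0, 0], [0.003, 0.005, -0.07, 0, 0], [0.006, 0.01, -0.07, 0, 0], [0.008, 0.015, -0.07, 0, 0], [0.01, 0.019, -0.07, 0, 0], [0.012, 0.023, -0.07, 0, 0], [0.014, 0.027, -0.07, 0, 0]]])

```text
t: 27.9
tcp_pos: [0.4771, 0.1123, -0.0153]
eef_rot: [2.69, 1.621, 0.002]
ft_force: [-1.2, -2.8, 1.9]
gripper_width: 0.005
gripper_force: 1.5
```

Call:
apply_moves(motion=[[[0.001, 0.002, 0, 0, 0], [0.002, 0.0035, 0, 0, 0], [0.0025, 0.005, 0, 0, 0], [0.003, 0.006, 0, 0, 0], [0.0035, 0.007, 0, 0, 0], [0.004, 0.0075, 0, 0, 0], [0.0043, 0.008, 0, 0, 0], [0.0043, 0.008, 0, 0, 0], [0.0043, 0.008, 0, 0, 0], [0.0043, 0.008, 0, 0, 0]]])

```text
t: 28.73
tcp_pos: [0.4806, 0.1196, -0.0167]
eef_rot: [-2.692, -1.62, 0.0]
ft_force: [-1.0, 0.0, 0.1]
gripper_width: -0.0
gripper_force: 0.4
```

```bash
python3 - <<'E'
from h import *
s=st(); print(loc(s["tcp_pos"]),"F local",R2.T@s["ft_force"][:2])
E
```

```text
t 28.73 tcp [ 0.4806  0.1196 -0.0167] psi -27.91 q6 0.73 F [-1.   0.   0.1] g -0.0 0.4
[  0.58979357 110.3164003 ] F local [0.90143215 0.46617034]
```

Call:
apply_moves(motion=[[[-0.005, -0.009, 0, 0, 0.2], [-0.011, -0.02, 0.01, 0, 0.4], [-0.012, -0.022, 0.05, 0, 0.4], [-0.025, -0.04, 0.08, -6, 0.4], [-0.045, -0.06, 0.1, -12, 0.4], [-0.065, -0.08, 0.12, -18, 0.4], [-0.085, -0.1, 0.14, -25, 0.4], [-0.105, -0.12, 0.16, -32, 0.4], [-0.115, -0.14, 0.17, -39, 0.4], [-0.12, -0.15, 0.17, -46, 0.4]]])

```text
t: 29.57
tcp_pos: [0.3602, -0.0322, 0.1553]
eef_rot: [3.111, 0.429, 0.006]
ft_force: [-0.4, 1.0, -0.3]
gripper_width: 0.401
gripper_force: 0.0
```

```bash
cat > look.py <<'E'
import sys
from h import *
n=sys.argv[1]
s=st(); a=shot("side","S"+n);b=shot("top","T"+n)
for r in handles(b,roi=(150,480,180,310)): print("handle",np.round(r[:5],1),np.round(r[5]))
f=lambda im:cv2.resize(im,None,fx=4,fy=4,interpolation=3)
A=f(a[130:230,200:360]); A=A[:, :400] if 0 else cv2.resize(a[130:230,200:350],(450,300),interpolation=3)
B=cv2.resize(b[165:315,160:310],(300,300),interpolation=3)
cv2.imwrite(f"pics/L{n}.png",np.clip(np.hstack([A,B]).astype(float)*1.4,0,255).astype(np.uint8))
E
python3 look.py 1
```

```text
t 29.57 tcp [ 0.3602 -0.0322  0.1553] psi -74.28 q6 1.2 F [-0.4  1.  -0.3] g 0.401 0.0
handle [ 386.8 -164.3   79.2   34.4   31.9] [390. 290.]
handle [475.1 -99.   96.4   8.1   2.5] [362. 257.]
handle [ 481.9 -235.5   95.6    9.   166.6] [415. 252.]
handle [ 513.6 -175.9   93.9    8.2  163.1] [391. 240.]
handle [ 521.  -316.7   93.9    7.8  173. ] [446. 235.]
handle [630.7 168.8 182.4   5.3  61.8] [257. 202.]
handle [582.  307.2 210.5  12.7 151.9] [203. 224.]
```

View pics/L1.png

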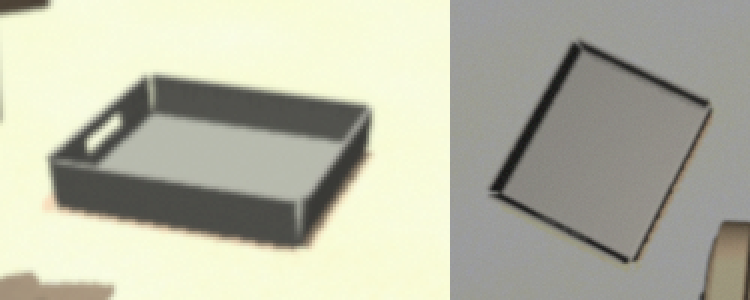

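All four walls stand upright in both views: the rim is closed, with the slotted wall at (100,130). Next is spatula 1, whose grip is at about (0.481, −0.099). I'll check the rim size at the same time.

Call:
apply_moves(motion=[[[0.02, -0.011, -0.01, -4, 0.4], [0.05, -0.027, -0.03, -8, 0.4], [0.08, -0.044, -0.05, -13.3, 0.4], [0.105, -0.058, -0.08, -13.3, 0.4], [0.1195, -0.067, -0.1, -13.3, 0.4], [0.1205, -0.0675, -0.11, -13.3, 0.4], [0.1205, -0.0675, -0.12, -13.3, 0.4], [0.1205, -0.0675, -0.12, -13.3, 0.4], [0.1205, -0.0675, -0.12, -13.3, 0.4], [0.1205, -0.0675, -0.12, -13.3, 0.4]]])

```text
t: 30.5
tcp_pos: [0.481, -0.0974, 0.0342]
eef_rot: [3.141, 0.079, 0.001]
ft_force: [-0.5, -0.8, 0.5]
gripper_width: 0.403
gripper_force: 0.0
```

```bash
python3 - <<'E'
from h import *
st()
P=[px("top",np.array([(u-450)/2+160,v/2+165]),.045)[:2] for u,v in((580,42),(710,104),(633,262),(495,192))]
for p in P: print(loc(p).round(1))
E
```

```text
t 30.5 tcp [ 0.481  -0.0974  0.0342] psi -87.13 q6 1.32 F [-0.5 -0.8  0.5] g 0.403 0.0
[-106.1  -85.8]
[-105.2  100.6]
[104.8 104.3]
[103.9 -86.3]
```

```bash
python3 - <<'E'
from h import *
im=cv2.cvtColor(cv2.imread("pics/T1.png"),cv2.COLOR_BGR2GRAY)
def prof(n,d,x0):
    # sample along outward normal n at floor plane, averaging along wall
    t=np.array([n[1],n[0]]); out=[]
    for r in np.arange(d-14,d+32,2.):
        v=[]
        for q in np.linspace(-60,60,25)+x0:
            u=proj("top",np.append(w(*(np.array(n)*r+t*q)),.005)); v.append(cv2.getRectSubPix(im,(1,1),tuple(map(float,u)))[0,0])
        out.append(int(np.mean(v)))
    print(n,list(zip(np.arange(d-14,d+32,2.).astype(int).tolist(),out)))
    for a in (1.3,1.4,1.5,1.57):
        for nm,o in(("in",0),("out",4)):
            r=d+40*np.cos(a)+o*np.sin(a); z=.005+.04*np.sin(a)-o*.001*np.cos(a)
            u=proj("top",np.append(w(*(np.array(n)*r)),z)); print(a,nm,(loc(px("top",u,.005))@np.array(n)).round(1),end=" ")
    print()
for n,d in(((1,0),105),((-1,0),105),((0,1),95),((0,-1),95)): prof(n,d,0)
E
```

```text
(1, 0) [(91, 99), (93, 99), (95, 99), (97, 99), (99, 99), (101, 99), (103, 93), (105, 75), (107, 49), (109, 37), (111, 45), (113, 71), (115, 92), (117, 103), (119, 107), (121, 109), (123, 110), (125, 111), (127, 111), (129, 111), (131, 111), (133, 111), (135, 111)]
1.3 in 119.7 1.3 out 123.6 1.4 in 115.7 1.4 out 119.8 1.5 in 111.7 1.5 out 115.8 1.57 in 108.7 1.57 out 112.9 
(-1, 0) [(91, 98), (93, 99), (95, 98), (97, 95), (99, 91), (101, 84), (103, 72), (105, 54), (107, 37), (109, 31), (111, 42), (113, 65), (115, 87), (117, 101), (119, 108), (121, 112), (123, 112), (125, 112), (127, 112), (129, 112), (131, 112), (133, 112), (135, 112)]
1.3 in 121.3 1.3 out 125.1 1.4 in 117.3 1.4 out 121.3 1.5 in 113.3 1.5 out 117.4 1.57 in 110.4 1.57 out 114.5 
(0, 1) [(81, 103), (83, 103), (85, 103), (87, 104), (89, 105), (91, 100), (93, 83), (95, 60), (97, 54), (99, 71), (101, 91), (103, 102), (105, 108), (107, 110), (109, 112), (111, 112), (113, 112), (115, 112), (117, 112), (119, 112), (121, 112), (123, 112), (125, 112)]
1.3 in 98.8 1.3 out 103.0 1.4 in 94.6 1.4 out 98.8 1.5 in 90.4 1.5 out 94.6 1.57 in 87.4 1.57 out 91.6 
(0, -1) [(81, 96), (83, 96), (85, 96), (87, 96), (89, 94), (91, 90), (93, 78), (95, 61), (97, 41), (99, 26), (101, 20), (103, 19), (105, 20), (107, 25), (109, 41), (111, 64), (113, 86), (115, 100), (117, 108), (119, 111), (121, 112), (123, 112), (125, 111)]
1.3 in 121.3 1.3 out 124.9 1.4 in 117.7 1.4 out 121.5 1.5 in 113.7 1.5 out 117.8 1.57 in 110.8 1.57 out 115.0
```

The wall profiles match upright walls: about 1.57 for both ends and side_right, about 1.52 for side_left. Descending on spatula 1.

Call:
apply_moves(motion=[[[0, -0.001, -0.02, 0, 0.4], [0, -0.001, -0.04, 0, 0.4], [0, -0.001, -0.052, 0, 0.4], [0, -0.001, -0.057, 0, 0.4], [0, -0.001, -0.058, 0, 0.4], [0, -0.001, -0.058, 0, 0], [0, -0.001, -0.058, 0, 0], [0, -0.001, -0.058, 0, 0], [0, -0.001, -0.058, 0, 0], [0, -0.001, -0.058, 0, 0]]])

```text
t: 31.33
tcp_pos: [0.4818, -0.0991, -0.0239]
eef_rot: [3.14, 0.077, 0.002]
ft_force: [-0.7, -0.1, 5.4]
gripper_width: 0.116
gripper_force: 30.0
```

```bash
python3 - <<'E'
from h import *
s=st()
for y in (-57,-19,19,57): print(y,w(-15,y).round(4))
E
```

```text
t 31.33 tcp [ 0.4818 -0.0991 -0.0239] psi -87.2 q6 1.32 F [-0.7 -0.1  5.4] g 0.116 30.0
-57 [0.5732 0.2598]
-19 [0.5553 0.2263]
19 [0.5374 0.1928]
57 [0.5195 0.1593]
```

Call:
apply_moves(motion=[[[0, 0, 0.01, 0, 0], [0, 0, 0.035, 0, 0], [0, 0.005, 0.07, 4, 0], [0.002, 0.02, 0.1, 11, 0], [0.005, 0.045, 0.11, 18, 0], [0.008, 0.075, 0.11, 25, 0], [0.011, 0.105, 0.11, 32, 0], [0.014, 0.135, 0.11, 39, 0], [0.017, 0.165, 0.11, 46, 0], [0.02, 0.195, 0.11, 53, 0]]])

```text
t: 32.17
tcp_pos: [0.5011, 0.0975, 0.0862]
eef_rot: [2.772, 1.478, 0.001]
ft_force: [0.9, -0.3, -0.4]
gripper_width: 0.114
gripper_force: 30.0
```

Call:
apply_moves(motion=[[[0.008, 0.02, 0, 7, 0], [0.016, 0.04, 0, 14, 0], [0.024, 0.06, 0, 21, 0], [0.032, 0.08, 0, 28, 0], [0.04, 0.1, 0, 35, 0], [0.048, 0.12, 0, 42, 0], [0.056, 0.135, 0, 49, 0], [0.064, 0.15, 0, 56, 0], [0.07, 0.16, 0, 63, 0], [0.0715, 0.164, 0, 70, 0]]])

```text
t: 33.0
tcp_pos: [0.5736, 0.2616, 0.0862]
eef_rot: [1.422, 2.801, 0.002]
ft_force: [-0.4, 0.5, -1.0]
gripper_width: 0.11
gripper_force: 30.0
```

```bash
python3 - <<'E'
from h import *
s=st(); print(loc(s["tcp_pos"]))
E
```

```text
t 33.0 tcp [0.5736 0.2616 0.0862] psi 36.18 q6 -0.21 F [-0.4  0.5 -1. ] g 0.11 30.0
[-14.48541217 -58.77338231]
```

Call:
apply_moves(motion=[[[0, -0.001, 0, 7, 0], [0, -0.001, 0, 14, 0], [0, -0.001, -0.01, 21, 0], [0, -0.001, -0.02, 25.7, 0], [0, -0.001, -0.04, 25.7, 0], [0, -0.001, -0.06, 25.7, 0], [0, -0.001, -0.078, 25.7, 0], [0, -0.001, -0.09, 25.7, 0], [0, -0.001, -0.096, 25.7, 0], [0, -0.001, -0.096, 25.7, 0]]])

```text
t: 33.83
tcp_pos: [0.5719, 0.2587, -0.0115]
eef_rot: [-0.773, -3.043, 0.002]
ft_force: [-0.1, -0.6, 0.7]
gripper_width: 0.113
gripper_force: 30.0
```

Call:
apply_moves(motion=[[[0, 0, -0.001, 0, 0], [0, 0, -0.002, 0, 0], [0, 0, -0.003, 0, 0], [0, 0, -0.004, 0, 0], [0, 0, -0.005, 0, 0], [0, 0, -0.006, 0, 0], [0, 0, -0.0065, 0, 0], [0, 0, -0.007, 0, 0], [0, 0, -0.007, 0, 0], [0, 0, -0.007, 0, 0]]])

```text
t: 34.67
tcp_pos: [0.5727, 0.259, -0.0177]
eef_rot: [-0.773, -3.045, 0.0]
ft_force: [0.2, -0.3, 0.3]
gripper_width: 0.113
gripper_force: 30.0
```

```bash
python3 - <<'E'
from h import *
s=st(); print(loc(s["tcp_pos"]))
E
```

```text
t 34.67 tcp [ 0.5727  0.259  -0.0177] psi 61.49 q6 -0.65 F [ 0.2 -0.3  0.3] g 0.113 30.0
[-14.94026603 -56.06751028]
```

Call:
apply_moves(motion=[[[0, 0, -0.0005, 0, 0], [0, 0, -0.001, 0, 0], [0, 0, -0.0015, 0, 0], [0, 0, -0.0015, 0, 0], [0, 0, -0.0015, 0, 0.22], [0, 0, -0.0015, 0, 0.22], [0, 0, -0.0015, 0, 0.22], [0, 0, -0.0015, 0, 0.22], [0, 0, 0.005, 0, 0.22], [0, 0, 0.02, 0, 0.22]]])

```text
t: 35.5
tcp_pos: [0.5713, 0.2584, 0.0012]
eef_rot: [-0.773, -3.042, 0.003]
ft_force: [0.7, -0.2, -0.3]
gripper_width: 0.218
gripper_force: 0.0
```

Call:
apply_moves(motion=[[[0, 0, 0.03, 0, 0.22], [0, 0, 0.07, 0, 0.22], [-0.01, -0.025, 0.085, 0, 0.3], [-0.025, -0.06, 0.085, 0, 0.4], [-0.035, -0.1, 0.085, 0, 0.4], [-0.045, -0.14, 0.085, 0, 0.4], [-0.055, -0.18, 0.085, 0, 0.4], [-0.07, -0.215, 0.085, 3, 0.4], [-0.085, -0.25, 0.085, 6, 0.4], [-0.1, -0.285, 0.085, 9, 0.4]]])

```text
t: 36.33
tcp_pos: [0.472, -0.0274, 0.0879]
eef_rot: [0.528, 3.096, 0.0]
ft_force: [0.3, -1.9, -0.1]
gripper_width: 0.4
gripper_force: 0.0
```

```bash
python3 look.py 2
```

```text
t 36.33 tcp [ 0.472  -0.0274  0.0879] psi 70.65 q6 -1.29 F [ 0.3 -1.9 -0.1] g 0.4 0.0
handle [ 481.9 -235.5   95.6    8.7  167.1] [415. 252.]
handle [465.2  49.8 223.6  16.7 172.6] [303. 266.]
handle [ 521.  -316.7   93.9    7.7  173. ] [446. 235.]
handle [ 464.1 -102.5  244.8  100.5    3.2] [375. 264.]
handle [576.4 257.7  95.9  10.2 151.6] [222. 224.]
handle [630.4 168.2 181.    5.   61.8] [257. 202.]
handle [582.  307.2 210.5  12.6 151.8] [203. 224.]
```

View pics/L2.png

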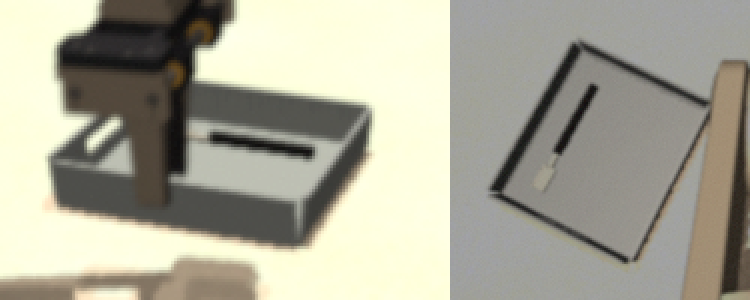

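Spatula 1 lies flat in the tray, handle at (575,120) and blade at (545,175), towards the slotted wall. Before grasping spatula 2 I'll check it in the side view.

Call:
apply_moves(motion=[[[0.008, -0.03, 0, 2.5, 0.4], [0.017, -0.065, 0, 2.5, 0.4], [0.026, -0.1, 0, 2.5, 0.4], [0.034, -0.13, 0, 2.5, 0.4], [0.0365, -0.145, -0.01, 2.5, 0.4], [0.0365, -0.145, -0.03, 2.5, 0.4], [0.0365, -0.145, -0.04, 2.5, 0.4], [0.0365, -0.145, -0.04, 2.5, 0.4], [0.0365, -0.145, -0.04, 2.5, 0.4], [0.0365, -0.145, -0.04, 2.5, 0.4]]])

```text
t: 37.27
tcp_pos: [0.5097, -0.1703, 0.048]
eef_rot: [0.463, 3.107, 0.0]
ft_force: [-0.5, -0.4, 0.2]
gripper_width: 0.405
gripper_force: 0.0
```

```bash
python3 - <<'E'
from h import *
st(); b=shot("side","S3"); 
for n in ("side0","S2","S3"):
  print(n)
  for r in handles(cv2.imread(f"pics/{n}.png"),"side",roi=(225,350,240,360)): print("handle",np.round(r[:5],1),np.round(r[5]))
E
```

```text
t 37.27 tcp [ 0.5097 -0.1703  0.048 ] psi 73.04 q6 -1.6 F [-0.5 -0.4  0.2] g 0.405 0.0
side0
handle [ 518.  -318.9   97.1   13.4  173.6] [302. 342.]
handle [ 479.1 -236.2   95.8   13.5  166.8] [271. 308.]
handle [ 510.4 -176.7   96.2   13.4  162.9] [285. 283.]
handle [474.3 -99.6  94.7  13.3   2.3] [261. 260.]
S2
handle [ 517.9 -319.    96.8   13.4  173.7] [302. 342.]
handle [ 479.1 -236.4   95.8   13.   166.8] [271. 308.]
handle [ 510.5 -176.6   95.3   13.1  163.2] [285. 283.]
S3
handle [ 517.9 -319.1   96.8   12.8  173.6] [302. 342.]
handle [ 479.1 -236.2   95.7   17.3  167.5] [271. 308.]
handle [ 510.8 -176.3   96.8   17.9  163.2] [285. 283.]
```

Call:
apply_moves(motion=[[[-0.002, -0.004, -0.02, 0, 0.4], [-0.002, -0.004, -0.045, 0, 0.4], [-0.002, -0.004, -0.062, 0, 0.4], [-0.002, -0.004, -0.069, 0, 0.4], [-0.002, -0.004, -0.0715, 0, 0.4], [-0.002, -0.004, -0.0715, 0, 0], [-0.002, -0.004, -0.0715, 0, 0], [-0.002, -0.004, -0.0715, 0, 0], [-0.002, -0.004, -0.0715, 0, 0], [-0.002, -0.004, -0.0715, 0, 0]]])

```text
t: 38.15
tcp_pos: [0.508, -0.1751, -0.0232]
eef_rot: [0.464, 3.106, -0.0]
ft_force: [-0.3, -0.1, 6.4]
gripper_width: 0.113
gripper_force: 30.0
```

```bash
python3 - <<'E'
from h import *
st()
E
```

```text
t 38.15 tcp [ 0.508  -0.1751 -0.0232] psi 72.99 q6 -1.61 F [-0.3 -0.1  6.4] g 0.113 30.0
```

Call:
apply_moves(motion=[[[0, 0, 0.01, 0, 0], [0, 0, 0.035, 0, 0], [0.002, 0.015, 0.07, -3, 0], [0.005, 0.04, 0.1, -6, 0], [0.009, 0.075, 0.11, -9, 0], [0.013, 0.11, 0.11, -11.1, 0], [0.017, 0.145, 0.11, -11.1, 0], [0.021, 0.18, 0.11, -11.1, 0], [0.025, 0.215, 0.11, -11.1, 0], [0.03, 0.25, 0.11, -11.1, 0]]])

```text
t: 38.98
tcp_pos: [0.5371, 0.0767, 0.0869]
eef_rot: [0.763, 3.047, 0.0]
ft_force: [0.7, 0.0, -0.4]
gripper_width: 0.111
gripper_force: 30.0
```

Call:
apply_moves(motion=[[[0.005, 0.035, 0, 0, 0], [0.009, 0.07, 0, 0, 0], [0.013, 0.105, 0, 0, 0], [0.016, 0.135, 0, 0, 0], [0.0173, 0.151, 0, 0, 0], [0.0173, 0.151, -0.02, 0, 0], [0.0173, 0.151, -0.04, 0, 0], [0.0173, 0.151, -0.06, 0, 0], [0.0173, 0.151, -0.075, 0, 0], [0.0173, 0.151, -0.08, 0, 0]]])

```text
t: 39.82
tcp_pos: [0.553, 0.225, 0.0041]
eef_rot: [-0.762, -3.045, 0.003]
ft_force: [-1.0, 0.3, -0.1]
gripper_width: 0.115
gripper_force: 30.0
```

```bash
python3 - <<'E'
from h import *
s=st(); print(loc(s["tcp_pos"]))
E
```

```text
t 39.82 tcp [0.553  0.225  0.0041] psi 61.89 q6 -0.7 F [-1.   0.3 -0.1] g 0.115 30.0
[-13.57357377 -16.75481993]
```

Call:
apply_moves(motion=[[[0.0008, 0, -0.005, 0, 0], [0.0008, -0.001, -0.01, 0, 0], [0.0008, -0.001, -0.014, 0, 0], [0.0008, -0.001, -0.018, 0, 0], [0.0008, -0.001, -0.02, 0, 0], [0.0008, -0.001, -0.021, 0, 0], [0.0008, -0.001, -0.022, 0, 0], [0.0008, -0.001, -0.022, 0, 0], [0.0008, -0.001, -0.022, 0, 0], [0.0008, -0.001, -0.022, 0, 0]]])

```text
t: 40.65
tcp_pos: [0.5555, 0.2251, -0.0159]
eef_rot: [0.763, 3.047, 0.0]
ft_force: [-0.8, -0.1, 0.7]
gripper_width: 0.112
gripper_force: 30.0
```

```bash
python3 - <<'E'
from h import *
s=st(); print(loc(s["tcp_pos"]))
E
```

```text
t 40.65 tcp [ 0.5555  0.2251 -0.0159] psi 61.9 q6 -0.7 F [-0.8 -0.1  0.7] g 0.112 30.0
[-15.73324431 -18.08456963]
```

Call:
apply_moves(motion=[[[0, 0, -0.0007, 0, 0], [0, 0, -0.0014, 0, 0], [0, 0, -0.0021, 0, 0], [0, 0, -0.0025, 0, 0], [0, 0, -0.0025, 0, 0.22], [0, 0, -0.0025, 0, 0.22], [0, 0, -0.0025, 0, 0.22], [0, 0, -0.0025, 0, 0.22], [0, 0, 0.005, 0, 0.22], [0, 0, 0.02, 0, 0.22]]])

```text
t: 41.48
tcp_pos: [0.554, 0.2245, 0.0029]
eef_rot: [-0.762, -3.045, 0.003]
ft_force: [0.1, 0.7, 0.3]
gripper_width: 0.222
gripper_force: 0.0
```

Call:
apply_moves(motion=[[[0, 0, 0.03, 0, 0.22], [0, 0, 0.07, 0, 0.22], [-0.004, -0.025, 0.08, 0, 0.3], [-0.01, -0.06, 0.08, 3, 0.4], [-0.015, -0.1, 0.08, 6, 0.4], [-0.021, -0.14, 0.08, 9, 0.4], [-0.027, -0.18, 0.08, 12, 0.4], [-0.033, -0.215, 0.08, 15, 0.4], [-0.038, -0.25, 0.08, 15, 0.4], [-0.042, -0.28, 0.08, 15, 0.4]]])

```text
t: 42.32
tcp_pos: [0.5127, -0.057, 0.0845]
eef_rot: [0.359, 3.121, -0.0]
ft_force: [-0.5, 0.0, -0.2]
gripper_width: 0.401
gripper_force: 0.0
```

```bash
cat > chk.py <<'E'
import sys
from h import *
s=st(); print("loc",loc(s["tcp_pos"])); n=sys.argv[1]; a=shot("side","S"+n); b=shot("top","T"+n)
for nm,im,roi in(("side",a,(225,400,230,380)),("top",b,(180,300,180,310)),("top",b,(380,520,180,300))):
  for r in handles(im,nm,z=.01 if roi[0]==180 else .005,roi=roi): print(nm,np.round(r[:5],1),np.round(r[5]))
E
python3 chk.py 4
```

```text
t 42.32 tcp [ 0.5127 -0.057   0.0845] psi 76.89 q6 -1.46 F [-0.5  0.  -0.2] g 0.401 0.0
loc [-110.90167366  250.96057214]
side [ 517.9 -318.9   96.8   13.3  173.6] [302. 342.]
side [ 479.1 -236.3   95.8   13.3  166.5] [271. 308.]
top [559.1 221.8  95.3   9.9 152. ] [236. 230.]
top [575.5 256.3  95.5  10.1 151.8] [222. 224.]
top [630.3 169.4 182.7   5.1  61.9] [257. 202.]
top [580.9 305.5 209.4  12.5 151.9] [203. 224.]
top [ 387.8 -179.3   83.9   39.    85.5] [399. 289.]
top [ 521.  -316.7   93.9    7.7  173. ] [446. 235.]
top [ 550.1 -178.6  227.2   70.9    3.2] [398. 230.]
```

Spatulas 1 and 2 both lie lengthwise in the tray, and 3 has not moved. Grasping spatula 3.

Call:
apply_moves(motion=[[[-0.006, -0.04, 0, 0, 0.4], [-0.012, -0.08, 0, 0, 0.4], [-0.018, -0.12, 0, 0, 0.4], [-0.024, -0.16, -0.01, 0, 0.4], [-0.0275, -0.179, -0.03, 0, 0.4], [-0.0275, -0.179, -0.05, 0, 0.4], [-0.0275, -0.179, -0.06, 0, 0.4], [-0.0275, -0.179, -0.065, 0, 0.4], [-0.0275, -0.179, -0.065, 0, 0.4], [-0.0275, -0.179, -0.065, 0, 0.4]]])

```text
t: 43.25
tcp_pos: [0.4864, -0.2331, 0.0194]
eef_rot: [0.357, 3.121, 0.0]
ft_force: [0.6, -0.7, 0.3]
gripper_width: 0.397
gripper_force: 0.0
```

```bash
python3 chk.py 5 | head -4
```

```text
t 43.25 tcp [ 0.4864 -0.2331  0.0194] psi 76.97 q6 -1.79 F [ 0.6 -0.7  0.3] g 0.397 0.0
loc [-170.61406167  418.66122309]
side [ 517.6 -319.6   96.8   14.7  172.1] [301. 342.]
side [ 479.5 -236.1   98.    17.1  167.1] [271. 308.]
```

Call:
apply_moves(motion=[[[0, -0.004, -0.012, 0, 0.4], [0, -0.004, -0.025, 0, 0.4], [0, -0.004, -0.035, 0, 0.4], [0, -0.004, -0.041, 0, 0.4], [0, -0.004, -0.0425, 0, 0.4], [0, -0.004, -0.0425, 0, 0], [0, -0.004, -0.0425, 0, 0], [0, -0.004, -0.0425, 0, 0], [0, -0.004, -0.0425, 0, 0], [0, -0.004, -0.0425, 0, 0]]])

```text
t: 44.18
tcp_pos: [0.4862, -0.2381, -0.0231]
eef_rot: [0.359, 3.12, -0.0]
ft_force: [-0.1, 0.2, 2.4]
gripper_width: 0.111
gripper_force: 30.0
```

```bash
python3 - <<'E'
from h import *
st()
E
```

```text
t 44.18 tcp [ 0.4862 -0.2381 -0.0231] psi 76.89 q6 -1.8 F [-0.1  0.2  2.4] g 0.111 30.0
```

Call:
apply_moves(motion=[[[0, 0, 0.01, 0, 0], [0, 0, 0.035, 0, 0], [0, 0, 0.07, -6, 0], [0.001, 0.01, 0.1, -13, 0], [0.002, 0.03, 0.11, -20, 0], [0.004, 0.05, 0.11, -27, 0], [0.006, 0.07, 0.11, -34, 0], [0.007, 0.09, 0.11, -41, 0], [0.008, 0.11, 0.11, -48, 0], [0.01, 0.13, 0.11, -55, 0]]])

```text
t: 45.02
tcp_pos: [0.4957, -0.107, 0.0873]
eef_rot: [1.767, 2.597, 0.0]
ft_force: [-0.5, 0.8, -0.2]
gripper_width: 0.111
gripper_force: 30.0
```

Call:
apply_moves(motion=[[[0.002, 0.018, 0, -7, 0], [0.004, 0.036, 0, -14, 0], [0.007, 0.054, 0, -21, 0], [0.01, 0.072, 0, -28, 0], [0.012, 0.09, 0, -35, 0], [0.015, 0.108, 0, -42, 0], [0.017, 0.126, 0, -49, 0], [0.02, 0.144, 0, -56, 0], [0.022, 0.162, 0, -63, 0], [0.025, 0.18, 0, -70, 0]]])

```text
t: 45.85
tcp_pos: [0.5208, 0.073, 0.0872]
eef_rot: [2.937, 1.114, 0.001]
ft_force: [0.2, 0.5, -0.3]
gripper_width: 0.116
gripper_force: 30.0
```

Call:
apply_moves(motion=[[[0.002, 0.014, 0, -7, 0], [0.004, 0.028, 0, -14, 0], [0.006, 0.042, 0, -21, 0], [0.008, 0.056, 0, -28, 0], [0.01, 0.07, 0, -35, 0], [0.012, 0.084, 0, -42, 0], [0.014, 0.098, 0, -49, 0], [0.015, 0.11, 0, -56, 0], [0.016, 0.119, 0, -63, 0], [0.0162, 0.121, 0, -70, 0]]])

```text
t: 46.68
tcp_pos: [0.5373, 0.1945, 0.0873]
eef_rot: [-3.045, 0.771, -0.001]
ft_force: [0.4, -0.0, -0.5]
gripper_width: 0.108
gripper_force: 30.0
```

```bash
python3 - <<'E'
from h import *
s=st(); print(loc(s["tcp_pos"]))
E
```

```text
t 46.68 tcp [0.5373 0.1945 0.0873] psi -118.4 q6 2.41 F [ 0.4 -0.  -0.5] g 0.108 30.0
[-14.10867964  17.52796326]
```

Call:
apply_moves(motion=[[[0, -0.0015, -0.02, 0.3, 0], [0, -0.0015, -0.045, 0.3, 0], [0, -0.0015, -0.07, 0.3, 0], [0, -0.0015, -0.085, 0.3, 0], [0, -0.0015, -0.092, 0.3, 0], [0, -0.0015, -0.096, 0.3, 0], [0, -0.0015, -0.099, 0.3, 0], [0, -0.0015, -0.102, 0.3, 0], [0, -0.0015, -0.103, 0.3, 0], [0, -0.0015, -0.103, 0.3, 0]]])

```text
t: 47.52
tcp_pos: [0.5374, 0.1917, -0.0161]
eef_rot: [-3.049, 0.755, -0.001]
ft_force: [1.3, 0.6, -0.3]
gripper_width: 0.11
gripper_force: 30.0
```

```bash
python3 - <<'E'
from h import *
s=st(); print(loc(s["tcp_pos"]))
E
```

```text
t 47.52 tcp [ 0.5374  0.1917 -0.0161] psi -117.81 q6 2.4 F [ 1.3  0.6 -0.3] g 0.11 30.0
[-15.56482709  19.92324644]
```

Call:
apply_moves(motion=[[[0, 0, -0.0007, 0, 0], [0, 0, -0.0014, 0, 0], [0, 0, -0.0021, 0, 0], [0, 0, -0.0023, 0, 0], [0, 0, -0.0023, 0, 0.22], [0, 0, -0.0023, 0, 0.22], [0, 0, -0.0023, 0, 0.22], [0, 0, -0.0023, 0, 0.22], [0, 0, 0.005, 0, 0.22], [0, 0, 0.02, 0, 0.22]]])

```text
t: 48.35
tcp_pos: [0.5356, 0.191, 0.0024]
eef_rot: [3.048, -0.755, -0.004]
ft_force: [-0.8, 0.9, -0.4]
gripper_width: 0.219
gripper_force: 0.0
```

Call:
apply_moves(motion=[[[0, 0, 0.03, 0, 0.22], [0, 0, 0.07, 0, 0.22], [0, -0.025, 0.08, 3, 0.3], [-0.002, -0.06, 0.08, 6, 0.4], [-0.004, -0.1, 0.08, 9, 0.4], [-0.006, -0.14, 0.08, 12, 0.4], [-0.008, -0.18, 0.08, 15, 0.4], [-0.01, -0.22, 0.08, 18, 0.4], [-0.012, -0.26, 0.08, 20.9, 0.4], [-0.014, -0.3, 0.08, 20.9, 0.4]]])

```text
t: 49.18
tcp_pos: [0.5227, -0.1103, 0.084]
eef_rot: [3.136, -0.184, 0.001]
ft_force: [0.6, 0.2, -0.0]
gripper_width: 0.402
gripper_force: 0.0
```

```bash
python3 chk.py 6
```

```text
t 49.18 tcp [ 0.5227 -0.1103  0.084 ] psi -96.71 q6 1.48 F [ 0.6  0.2 -0. ] g 0.402 0.0
loc [-144.79672759  293.29042183]
side [ 517.9 -319.1   96.8   13.   173.6] [302. 342.]
top [540.4 189.   96.1   9.7 152.4] [249. 236.]
top [559.1 221.8  95.3   9.9 152. ] [236. 230.]
top [575.5 256.3  95.5  10.1 151.8] [222. 224.]
top [581.  305.6 209.4  12.2 151.9] [203. 224.]
top [ 445.1 -165.3   51.    14.    98.4] [390. 267.]
top [ 559.6 -239.4  209.2  185.     2.5] [421. 227.]
```

Call:
apply_moves(motion=[[[-0.002, -0.04, 0, 0, 0.4], [-0.004, -0.08, 0, 0, 0.4], [-0.006, -0.12, 0, 0, 0.4], [-0.007, -0.16, 0, 0, 0.4], [-0.008, -0.195, -0.02, 0, 0.4], [-0.008, -0.207, -0.04, 0, 0.4], [-0.008, -0.207, -0.06, 0, 0.4], [-0.008, -0.207, -0.064, 0, 0.4], [-0.008, -0.207, -0.064, 0, 0.4], [-0.008, -0.207, -0.064, 0, 0.4]]])

```text
t: 50.12
tcp_pos: [0.5154, -0.3146, 0.02]
eef_rot: [-3.136, 0.188, 0.0]
ft_force: [-0.1, 0.2, -0.2]
gripper_width: 0.396
gripper_force: 0.0
```

```bash
python3 chk.py 7
```

```text
t 50.12 tcp [ 0.5154 -0.3146  0.02  ] psi -96.87 q6 1.14 F [-0.1  0.2 -0.2] g 0.396 0.0
loc [-234.61461378  476.94720795]
side [ 517.4 -318.5   98.9   16.4  173.8] [301. 342.]
side [ 549.4 -113.   224.2   89.    81.8] [299. 267.]
top [557.2 218.6  95.8  24.6 153.6] [236. 233.]
top [575.5 256.3  95.5  10.1 151.8] [223. 224.]
top [580.6 306.1 208.2  11.8 151.9] [203. 224.]
top [ 407.5 -429.8  102.7   91.5  177.5] [497. 282.]
top [ 587.2 -339.4  233.5  121.4  151.8] [457. 219.]
```

Call:
apply_moves(motion=[[[0, -0.003, -0.012, 0, 0.4], [0, -0.003, -0.025, 0, 0.4], [0, -0.003, -0.035, 0, 0.4], [0, -0.003, -0.041, 0, 0.4], [0, -0.003, -0.043, 0, 0.4], [0, -0.003, -0.043, 0, 0], [0, -0.003, -0.043, 0, 0], [0, -0.003, -0.043, 0, 0], [0, -0.003, -0.043, 0, 0], [0, -0.003, -0.043, 0, 0]]])

```text
t: 51.05
tcp_pos: [0.5154, -0.3187, -0.0232]
eef_rot: [3.136, -0.189, 0.001]
ft_force: [-0.1, -0.4, 0.1]
gripper_width: 0.112
gripper_force: 30.0
```

```bash
python3 chk.py 8|head -8
```

```text
t 51.05 tcp [ 0.5154 -0.3187 -0.0232] psi -96.91 q6 1.14 F [-0.1 -0.4  0.1] g 0.112 30.0
loc [-236.46771714  480.51158053]
side [ 485.6 -317.1   35.1   13.9  169.9] [280. 345.]
side [ 544.3 -323.4   43.5   14.1  170. ] [320. 343.]
side [ 541.4 -147.5  293.8  127.1   80.7] [299. 278.]
top [557.2 218.6  95.8  24.7 153.6] [236. 233.]
top [575.5 256.3  95.5  10.1 151.8] [222. 224.]
top [581.  305.7 209.4  11.9 151.8] [203. 224.]
```

Call:
apply_moves(motion=[[[0, 0, 0.01, 0, 0], [0, 0, 0.035, 0, 0], [0, 0.015, 0.07, -3, 0], [0, 0.04, 0.1, -6, 0], [0, 0.075, 0.11, -10, 0], [0, 0.11, 0.11, -14, 0], [0, 0.145, 0.11, -18, 0], [0, 0.18, 0.11, -21.2, 0], [0, 0.215, 0.11, -21.2, 0], [0, 0.25, 0.11, -21.2, 0]]])

```text
t: 51.98
tcp_pos: [0.5149, -0.0669, 0.0873]
eef_rot: [-3.047, 0.764, -0.001]
ft_force: [0.4, -0.6, -0.8]
gripper_width: 0.109
gripper_force: 30.0
```

```bash
python3 chk.py 9
```

```text
t 51.98 tcp [ 0.5149 -0.0669  0.0873] psi -118.14 q6 1.93 F [ 0.4 -0.6 -0.8] g 0.109 30.0
loc [-117.4330486   258.65159541]
top [557.3 218.1  96.6  25.7 153.9] [236. 233.]
top [575.5 256.3  95.5  10.1 151.8] [222. 224.]
top [629.4 167.8 179.    5.2  61.8] [257. 202.]
top [580.9 305.5 209.4  12.5 151.9] [203. 224.]
top [ 386.2 -190.4   75.4   38.6   87.4] [405. 291.]
top [ 554.9 -180.1  232.7   80.6    3.2] [398. 229.]
```

```bash
python3 - <<'E'
from h import *
a=cv2.imread("pics/S9.png");b=cv2.imread("pics/T9.png")
A=cv2.resize(a[140:220,210:330],(420,280),interpolation=3);B=cv2.resize(b[178:248,195:285],(720,560),interpolation=3)
B[:]=np.clip(B*1.5,0,255); cv2.imwrite("pics/L9.png",B)
E
```

```text
(no output)
```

View pics/L9.png

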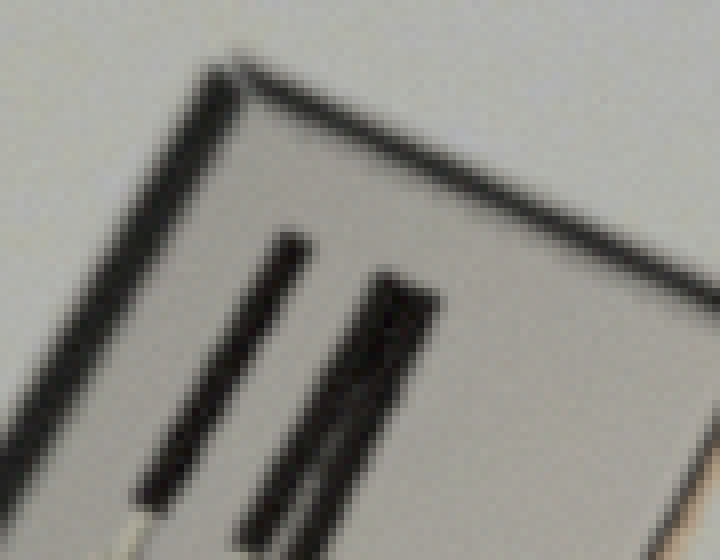

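Spatula 3 has been knocked. Its handle now lies against spatula 2's at (340,420) in the crop, and both are still roughly lengthwise. I'll place spatula 4 on the free side at local y of about 60, then separate 2 and 3.

Call:
apply_moves(motion=[[[0, 0.035, 0, 0, 0], [0.001, 0.075, 0, 0, 0], [0.002, 0.115, 0, 0, 0], [0.003, 0.155, 0, 0, 0], [0.003, 0.19, 0, 0, 0], [0.003, 0.215, 0, 0, 0], [0.003, 0.2235, 0, 0, 0], [0.003, 0.2235, -0.02, 0, 0], [0.003, 0.2235, -0.04, 0, 0], [0.003, 0.2235, -0.05, 0, 0]]])

```text
t: 52.92
tcp_pos: [0.5173, 0.154, 0.0351]
eef_rot: [3.047, -0.762, -0.002]
ft_force: [-0.2, -0.8, -0.6]
gripper_width: 0.111
gripper_force: 30.0
```

```bash
python3 - <<'E'
from h import *
s=st(); print(loc(s["tcp_pos"]))
E
```

```text
t 52.92 tcp [0.5173 0.154  0.0351] psi -118.09 q6 2.35 F [-0.2 -0.8 -0.6] g 0.111 30.0
[-15.51492776  62.64129375]
```

Call:
apply_moves(motion=[[[0, 0.001, -0.015, 0, 0], [0, 0.001, -0.03, 0, 0], [0, 0.001, -0.04, 0, 0], [0, 0.001, -0.047, 0, 0], [0, 0.001, -0.05, 0, 0], [0, 0.001, -0.052, 0, 0], [0, 0.001, -0.053, 0, 0], [0, 0.001, -0.053, 0, 0], [0, 0.001, -0.053, 0, 0], [0, 0.001, -0.053, 0, 0]]])

```text
t: 53.75
tcp_pos: [0.5184, 0.1562, -0.0161]
eef_rot: [-3.047, 0.763, -0.001]
ft_force: [0.0, 0.2, -1.0]
gripper_width: 0.114
gripper_force: 30.0
```

```bash
python3 - <<'E'
from h import *
s=st(); print(loc(s["tcp_pos"]))
E
```

```text
t 53.75 tcp [ 0.5184  0.1562 -0.0161] psi -118.1 q6 2.35 F [ 0.   0.2 -1. ] g 0.114 30.0
[-15.4963795   60.18888482]
```

Call:
apply_moves(motion=[[[0, 0, -0.0007, 0, 0], [0, 0, -0.0014, 0, 0], [0, 0, -0.0021, 0, 0], [0, 0, -0.0023, 0, 0], [0, 0, -0.0023, 0, 0.2], [0, 0, -0.0023, 0, 0.2], [0, 0, -0.0023, 0, 0.2], [0, 0, -0.0023, 0, 0.2], [0, 0, 0.005, 0, 0.2], [0, 0, 0.02, 0, 0.2]]])

```text
t: 54.58
tcp_pos: [0.5166, 0.1556, 0.0025]
eef_rot: [3.046, -0.763, -0.004]
ft_force: [0.1, -0.2, 0.1]
gripper_width: 0.204
gripper_force: 0.0
```

Call:
apply_moves(motion=[[[0, 0, 0.03, 0, 0.2], [0, 0, 0.07, 0, 0], [0, -0.025, 0.08, 0, 0], [-0.002, -0.06, 0.08, 0, 0], [-0.004, -0.1, 0.08, 0, 0], [-0.006, -0.14, 0.08, 0, 0], [-0.008, -0.18, 0.08, 0, 0], [-0.01, -0.21, 0.08, 0, 0], [-0.012, -0.23, 0.08, 0, 0], [-0.012, -0.23, 0.08, 0, 0]]])

```text
t: 55.42
tcp_pos: [0.5058, -0.0772, 0.0839]
eef_rot: [3.046, -0.767, 0.001]
ft_force: [0.4, 0.3, 0.7]
gripper_width: 0.005
gripper_force: 0.0
```

```bash
python3 chk.py 10; python3 - <<'E'
from h import *
im=cv2.imread("pics/T10.png")
# rectify tray floor at handle-top height, 4 px/mm-> 3px per mm, x local up
S=2.6; X=np.arange(105,-106,-1/S);Y=np.arange(95,-96,-1/S)
mx=np.zeros((len(X),len(Y)),np.float32);my=mx.copy()
for i,x in enumerate(X):
    for j,y in enumerate(Y):
        u=proj("top",np.append(w(x,y),.008)); mx[i,j],my[i,j]=u
r=cv2.remap(im,mx,my,cv2.INTER_CUBIC); cv2.imwrite("pics/R10.png",np.clip(r*1.7,0,255).astype(np.uint8)); print(r.shape)
E
```

```text
t 55.42 tcp [ 0.5058 -0.0772  0.0839] psi -118.28 q6 1.91 F [0.4 0.3 0.7] g 0.005 0.0
loc [-114.24319023  272.01791733]
top [521.9 153.1  95.5   9.3 152.7] [263. 243.]
top [557.3 218.1  96.6  25.7 153.9] [236. 233.]
top [575.5 256.3  95.5  10.1 151.8] [222. 224.]
top [629.3 167.9 179.    4.9  61.8] [257. 202.]
top [581.  305.6 209.4  12.6 151.8] [203. 224.]
top [ 376.2 -208.9   60.5   13.4   68. ] [408. 294.]
top [ 541.8 -193.7  244.3  105.8    2.9] [407. 235.]Traceback (most recent call last):
  File "<stdin>", line 8, in <module>
  File "h.py", line 11, in proj
    i=robot.camera_info(name);K=np.array(i["camera_matrix"]);E=np.array(i["extrinsics"])
ValueError: time passes only in moves, steps and waits
```

```bash
cat > rect.py <<'E'
import sys
from h import *
def rect(im,z=.008,S=2):
    c=[(105,95),(105,-95),(-105,95),(-105,-95)]
    src=np.float32([proj("top",np.append(w(*p),z)) for p in c]); dst=np.float32([(0,0),(190*S,0),(0,210*S),(190*S,210*S)])
    return cv2.warpPerspective(im,cv2.getPerspectiveTransform(src,dst),(190*S,210*S),flags=cv2.INTER_AREA)
if __name__=="__main__":
    g=cv2.cvtColor(rect(cv2.imread(f"pics/{sys.argv[1]}.png")),cv2.COLOR_BGR2GRAY)
    s=cv2.resize(g,(95,52),interpolation=cv2.INTER_AREA)
    print("cols y=95..-95 by 2mm, rows x=105..-105 by 4mm; floor ~",np.median(s))
    for i,r in enumerate(s[:,10:80]): print(f"{103-4*i:5d} "+"".join("#" if v<45 else "+" if v<75 else "-" if v<92 else "o" if v>105 else "." for v in r))
E
python3 rect.py T10
```

```text
cols y=95..-95 by 2mm, rows x=105..-105 by 4mm; floor ~ 103.0
  103 .........................................--..-..........-....---------
   99 oooooooooooooooooooooooooooooo........................................
   95 oooooooooooooooooooooooooo.....o......................................
   91 oooooooooooooooooooooooooo..oo....o...................................
   87 ooooooooooooooooooooooooooo...........................................
   83 ooooooooooooooooooooooooooo...........................................
   79 oo.ooooooooooooooooooooooooooo......ooooo.....oo..ooo..........ooooooo
   75 ooooooooooooooooooooooooooo.......oooooooo..ooooooooo.......-.oooooooo
   71 oooooooooooooooooooooooooo..oo....oooooooo..ooooooooo.........oooooooo
   67 oooooooooooooooooooooooooooooo....oooooooo..ooooooooo.........oooooooo
   63 oooooooooooooooooooooooooo.ooo....oooooooo..ooooooooo.........oooooooo
   59 o..oooooooooooooooooooooo.........oooooooo..ooooooooo.........oooooooo
   55 o..oooooooooooooooooooooo.ooooo....oooooooooooooooooo.........oooooooo
   51 o..oooooooooooooooooooooooooo..
[... 2265 characters left out ...]
+###++-
  -69 ooo.--+++-...ooooooooo.ooo..o.........--++++++++++--...........------.
  -73 oooooo......ooooo.o.ooooo....o........................................
  -77 oooooooooooooooooo..o....ooo..........................................
  -81 oooooooooooo.oooo.oooo...o............................................
  -85 oooooooooooo.ooo....oo................................................
  -89 ooooooooooooooo.ooooo.oo..............................................
  -93 .oo...oo....ooo.......................................................
  -97 ...........................................................-..........
 -101 ----------------+++++++++--+-------------+--+++++++++++++++++---------
```

The rectified map shows four separate spatulas. The blades of 2 and 3 lie side by side with a gap, cols 34–41 and 44–52, and all tips are at x of about 80 mm. They lie beside each other, not one on another, so no mending is needed. One last look before handing in.

View pics/S10.png

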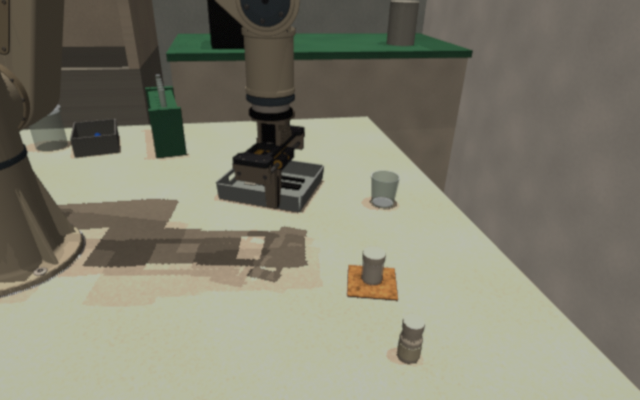

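The jar stands on the mat at (373,267), the beaker at (384,190) and the vial at (411,340) have not moved, the walls are up and the gripper hovers clear. Handing in.

```bash
python3 -c "
from plant import robot
print(robot.close_job())"
```

```text
the job is handed in; nothing more can be done
None
```

The job is handed in, with no verdict returned: the jar stands on the mat, all four walls are up, and all four spatulas lie lengthwise in the tray with blades towards the slotted end; spatula 3 was knocked after placing, so its handle touches spatula 2's, but they lie side by side and I left them.

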